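Pack insect mounts on edge and stack the totes turned about

TASK

Pack the glass-topped insect mounts for the store: lift the blue tote out of the grey one it is nested in and set it aside on the desk, then file every mount in the grey tote, each standing upright on a thin edge and not leaning. Finally put the blue tote on top of the grey one turned end for end, so that its feet sit in the pockets on the grey rim and it stacks level above the mounts instead of nesting down onto them. Leave everything else on the desk where it is.

Things in the scene. Friction and masses are not known exactly. Their poses are not given: they have to be found in the camera images.
- tote_low_c (a point): Grey stack-and-nest tote, the lower one, 0.26 kg, open on top, 220 x 144 mm over the rim, 90 mm high. Point: its centre, 45 mm above its base. x along its length to the end with yellow rim and white label, y across, z up. 3 mm walls slope outwards: inner floor 174 x 90 mm, 8 mm above the base; inner mouth 198 x 114 mm. On each long side an upright ear rises to 115 mm above the base.
- tote_low_label (a point): Middle of the grey tote's labelled end, 102 mm along +x from its centre. Each long side has two hollow outward columns, at x = +74 and -36 mm from the centre, ending below in solid feet 20 mm (x) long, 45 mm tall, outer face at y = +-60 mm; and on the rim two pockets, at x = -74 and +36 mm, with 7 mm high sloped lips, 3 mm clear of a foot in x and y.
- tote_up_c (a point): Blue tote, same form and size, 0.2 to 0.34 kg. Starts nested in the grey one, same way round, 45 mm higher. Turned end for end, its feet land in the grey rim's pockets and it stacks 90 mm higher, centre over centre. Point: its centre, 45 mm above its base; axes as for the grey tote. The desk to the right (-y) of the totes is kept clear for it.
- tote_up_label (a point): Middle of the blue tote's end wall with the white label and yellow rim, 102 mm along +x from its centre, at half height.
- tote_up_ear_a (a point): Centre of the blue tote's upright grab ear on its +y side, at y = +67 mm and 57 mm above the tote's centre point: a vertical tab 10 mm thick (y), 30 mm wide (x), rising 25 mm above the rim, with free space on both faces; the whole tote can be carried by one ear, pinched across its thickness from above.
- tote_up_ear_b (a point): Centre of the blue tote's upright grab ear on its -y side, at y = -67 mm and 57 mm above the tote's centre point: a vertical tab 10 mm thick (y), 30 mm wide (x), rising 25 mm above the rim, with free space on both faces; the whole tote can be carried by one ear, pinched across its thickness from above.
- mount1_c (a point): Flat black specimen mount with a glass top showing a dark beetle, a rigid block 76 mm (x) by 60 mm (y) by 20 mm (z), 0.06 to 0.12 kg; lies glass up on the open desk left (+y) of the totes. Point: its centre. z is normal to the glass. It may stand on either kind of thin edge. May be absent.
- mount2_c (a point): Flat black specimen mount with a glass top showing a green moth, a rigid block 76 mm (x) by 60 mm (y) by 20 mm (z), 0.06 to 0.12 kg; lies glass up on the open desk left (+y) of the totes. Point: its centre. z is normal to the glass. It may stand on either kind of thin edge. May be absent.
- mount3_c (a point): Flat black specimen mount with a glass top showing a red-brown butterfly, a rigid block 76 mm (x) by 60 mm (y) by 20 mm (z), 0.06 to 0.12 kg; lies glass up on the open desk left (+y) of the totes. Point: its centre. z is normal to the glass. It may stand on either kind of thin edge. May be absent.
- unit_box: Bystander: frosted acrylic unit box, 74 x 59 x 38 mm. Point: centre of its underside. Leave it alone.
- mortar: Bystander: grey stone mortar with pestle, 104 mm across, 62 mm high. Point: centre of its underside. Leave it alone.
- canister: Bystander: chrome collecting canister, 64 mm across, 114 mm high. Point: centre of its underside. Leave it alone.
- tin: Bystander: red enamel bench tin, 114 x 84 x 60 mm. Point: centre of its underside. Leave it alone.
- drilled_block: Bystander: hardwood block drilled with holes, 75 x 120 x 38 mm. Point: centre of its underside. Leave it alone.
- loupe: Bystander: black hand loupe standing on its rim, 38 mm across, 34 mm high. Point: centre of its underside. Leave it alone.
Not all that is in view belongs to the job. Leave any yellow look-alike of the part that bears mount2_c alone.

How it is judged:
By the outcome, as a careful person would: the job done as asked, in the order asked, and still so for the second after the job is handed in, with the robot touching nothing.
Of mount1, mount2, mount3 only 2 to 3 are there at a start; the rules pass over those that are not, and their reading is None.
At some moment in a run one of tote_up may be knocked a few centimetres aside while the robot is not near it.
It also fails if it takes over 210 s, if anything falls off the work surface, if the arm or the gripper's body presses on something with over 40 N, if the wrist force passes 120 N, or if a joint passes its speed limit or range.

ROBOT

A 6-joint arm with a two-finger parallel gripper is mounted at the origin on the work surface. World frame = base frame: x ahead of the robot, y to its left, z up, the work surface at z = 0. Lengths are in mm, angles in rad, forces in N, time in s.
With the tool pointing down it reaches from about 400 to 925 mm from the base axis. Payload 12.5 kg.
Tool frame: the origin (TCP) lies on the centre line of the jaws, within the pads' length; the fingertips stand 19 mm ahead of it and the grasp point (between the pads) is the TCP; z points along the fingers, y is the line along which they close (so a half turn about z gives the same grasp; the last joint's range is limited). The gripper opens to 95 mm and grips with 3 to 60 N. Pads are 20 mm wide; open, the fingers measure 119 mm over their backs; the gripper's body (75 mm by 180 mm) begins 59 mm behind the grasp point.
Start: joints at [-1.449, 0.491, 1.559, -0, 1.092, -0.106], TCP at [141.169, -608.865, 233.661] pointing down, gripper open.
Joint ranges: [-3.1, 3.1], [-0.84, 2.19], [0.05, 2.79], [-1.13, 4.28], [0.06, 2.93], [-2.69, 2.69]. Speed limits (rad/s): [2.22, 2.22, 2.79, 3.14, 3.14, 3.14].

INTERFACE

Orientations are given as [roll, pitch, yaw] about the fixed x, y, z axes, in that order (R = Rz(yaw) Ry(pitch) Rx(roll)).
In Python, from cell import state, read_camera, job_done gives the robot as it stands.
- The arm moves only by the tool arm_command, never from a script. Its argument "deltas" is a list of rows, each an object of numbers: "dx", "dy", "dz": the shift along the world's x, y, z in m; "yaw": the turn about the world's z in degrees. In form: [{"dx": .., "dy": .., "dz": .., "yaw": ..}, ...]. A call has 1 to 20 rows; each row shifts and turns the commanded pose from where the row before left it; what a row does not reach is not made up. A row lasts 1/10 s, in which the tool goes at most 50 mm and 8.59 degrees, less where a joint would pass 70% of its speed; a pose out of reach is approached as far as the arm can. A call with a gripper value outside its range is refused whole. "gripper" is the finger opening in m, from 0 to 0.0951, set as the call begins (left out, the last holds). The fingers move at their own pace and stop on an object; the grip force is fixed at half the most. Time passes only in rows, so rows that do not move let the fingers close. It gives the time, the measured TCP pose, the force, the opening and the grip force at its end, in the units of the state.
- state(): the state, without advancing time (a new reading comes with each control period).
- read_camera(name): name is "scene" or "top" or "wrist"; returns a dict with "color" (480x640x3 uint8, red, green, blue), "range_z" (480x640 float32, mm along the optical axis (not along the pixel's ray), 0 where there is no reading), "fx", "fy", "cx", "cy" (pixels), "extrinsics" (4x4, takes a point from camera to world coordinates). Camera axes: x right, y up, looking along -z (the intrinsics and any distortion apply to the point x, -y, -z); pixel columns grow to the right and rows downward; lengths in mm; the calibration is good to about 2 mm. The wrist camera is an equidistant fisheye: a pixel r from the principal point sees the ray r / f radians off the axis. A picture is of the moment at which its call begins.
- job_done(): hands the job in; it is judged then, once.
The state is a dict: "t": time; "joints": joint angles; "qvel": joint speeds; "tau": joint torques, N m; "eef_pos": TCP position; "tcp_rot": TCP orientation; "ft_force": force on the tool from outside, world axes, zero at the start; "moment": the same for the moment, N m; "opening": opening from 0.0 (shut) to 1.0 (fully open); "grip_force": force on a finger pad.
Only numpy, scipy, OpenCV 4.12 (cv2) and the standard library are available. Lean on these libraries where they do the work, as an engineer would, in place of code of your own. Each camera call takes 0.05 s, during which the arm holds its last target. There are 200 camera calls.

## Working session

There is one attempt and no reset: what is moved stays moved. The work goes in short steps, Python scripts to look and compute and a tool call to move; the robot and the scene stay as the last step left them, time stands still between calls to the robot, and variables do not carry over. Pictures are saved under pics/ and viewed, at most 14 in all, crops included, and the job is handed in when it is done.

Besides the shell and the picture viewer there is one more tool, called after "Call:" by a JSON object that holds its "name" and its "arguments", one argument or row to a line. arm_command: Moves the arm, as the interface text tells. Its arguments: {"type":"object","properties":{"deltas":{"type":"array"},"gripper":{"type":"number"}},"required":["deltas"]}

```bash
ls; mkdir -p pics
cat > h.py <<'E'
import numpy as np, cv2
from cell import state, read_camera, job_done
def pts(c):
    v,u=np.mgrid[0:480,0:640]; z=c["range_z"]
    p=np.stack([(u-c["cx"])/c["fx"]*z,-(v-c["cy"])/c["fy"]*z,-z,np.ones_like(z)],-1)
    return (p@np.array(c["extrinsics"]).T)[...,:3]
def save(c,n): cv2.imwrite(f"pics/{n}.png",cv2.cvtColor(c["color"],cv2.COLOR_RGB2BGR))
E
python3 - <<'E'
from h import *
for n in("top","scene"):
    c=read_camera(n); save(c,n+"0"); np.savez(n+"0.npz",**c); print(n,c["fx"],np.array(c["extrinsics"]).round(2).tolist())
print(state())
E
```

```text
pics
top 533.5938781729357 [[-0.0, 0.99, -0.11, 458.22], [-1.0, -0.0, -0.01, -55.44], [-0.01, 0.11, 0.99, 1385.86], [0.0, 0.0, 0.0, 1.0]]
scene 616.6272352439516 [[0.68, -0.52, 0.51, 1345.91], [0.73, 0.47, -0.5, -804.99], [0.02, 0.71, 0.7, 1159.44], [0.0, 0.0, 0.0, 1.0]]
{'t': 0.1, 'joints': array([-1.44859088e+00,  4.91499060e-01,  1.55941224e+00, -1.98635668e-05,
        1.09170590e+00, -1.05591989e-01]), 'qvel': array([-0.00177376, -0.00112306, -0.00174067,  0.00041343,  0.00111199,
        0.00059166]), 'tau': array([ 1.97234411e-03, -6.13622832e+01, -2.58607274e+01,  6.93008001e-02,
        4.69786604e-02, -5.88852026e-05]), 'eef_pos': array([ 141.1422443 , -608.63970198,  233.11213997]), 'tcp_rot': array([-3.14057196e+00, -9.04633731e-05,  2.27806552e-01]), 'ft_force': array([-0.31581214, -0.44476921,  0.15906696]), 'moment': array([-0.0281614 ,  0.01175343, -0.04363038]), 'grip_force': 0.0, 'opening': 1.0035414581383235}
```

View pics/top0.png

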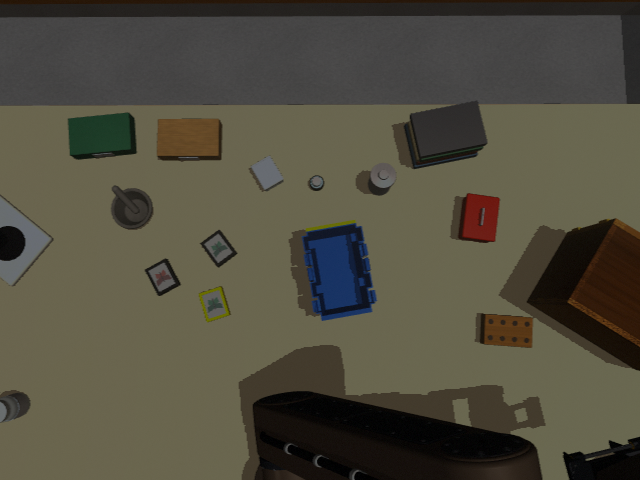

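View pics/scene0.png

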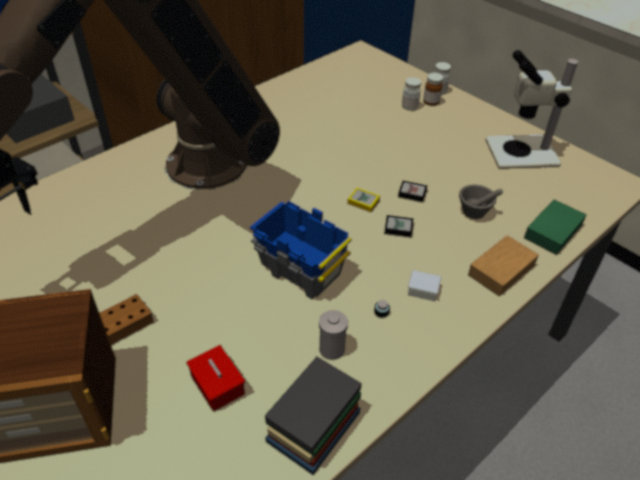

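Top view: totes at about (340,270) with the yellow label end up (+x). The moth is at (219,248), the butterfly at (163,277) and the yellow decoy at (214,304). There is no beetle mount in view. Next I'll measure these.

```bash
cat >> h.py <<'E'
def blob(P,m,z0,z1):
    m=m&(P[...,2]>z0)&(P[...,2]<z1)
    n,l,s,_=cv2.connectedComponentsWithStats(m.astype(np.uint8))
    i=1+np.argmax(s[1:,4]); return P[l==i]
def rect(p):
    (c,(w,h),a)=cv2.minAreaRect(p[:,:2].astype(np.float32))
    if w<h: w,h,a=h,w,a+90
    return np.round([*c,w,h,(a+90)%180-90],1)   # a = direction of long side, deg
def tophsv(n="top"):
    c=read_camera(n); return c,pts(c),cv2.cvtColor(c["color"],cv2.COLOR_RGB2HSV)
E
python3 - <<'E'
from h import *
c=dict(np.load("top0.npz")); P=pts(c); H=cv2.cvtColor(c["color"],cv2.COLOR_RGB2HSV)
blue=(H[...,0]>100)&(H[...,0]<125)&(H[...,1]>150)
b=blob(P,blue,30,200)
print("z pct",np.percentile(b[:,2],[1,50,90,97,99.5]))
r=b[(b[:,2]>122)&(b[:,2]<143)]; print("rim",rect(r),len(r))
e=b[b[:,2]>146]; print("ears n",len(e)); 
n,l=cv2.connectedComponents((blue&(P[...,2]>146)).astype(np.uint8))
for i in range(1,n): print(P[l==i].mean(0).round(1),(l==i).sum())
yel=(H[...,0]>24)&(H[...,0]<35)&(H[...,1]>200)&(H[...,2]>120)
n,l,s,ce=cv2.connectedComponentsWithStats(yel.astype(np.uint8))
for i in range(1,n):
    if s[i,4]>15: print("yellow",ce[i],s[i,4],P[l==i].mean(0).round(1))
for nm,(u,v) in dict(moth=(219,248),bfly=(163,277),decoy=(214,304)).items():
    w=np.zeros(P.shape[:2],bool); w[v-25:v+25,u-25:u+25]=1
    q=P[w&(P[...,2]>12)&(P[...,2]<40)]
    m=np.zeros_like(w); 
    q=blob(P,w,11,40); print(nm,rect(q),np.median(q[:,2]))
print("desk",np.median(P[300:380,100:180,2]), "unit etc", P[210,132].round(), P[135,190].round(),P[180,382].round())
# any other dark objects in left desk
w=(P[...,2]>12)&(P[...,2]<32)&(P[...,0]<900)
n,l,s,ce=cv2.connectedComponentsWithStats(w.astype(np.uint8))
for i in range(1,n):
    if s[i,4]>150: print(ce[i].round(),s[i,4],P[l==i].mean(0).round())
E
```

```text
z pct [ 48.52698737  56.8750211  137.70752521 144.43709413 162.73175151]
rim [528.3 -84.4 210.8 146.9   9.9] 926
ears n 111
[ 458.2  -55.4 1385.9] 1
[ 588.3 -141.6  146.9] 1
[ 458.2  -55.4 1385.9] 1
[ 578.8 -143.8  148.7] 1
[572.1 -16.8 147.1] 2
[565.2 -10.9 146. ] 1
[ 458.2  -55.4 1385.9] 1
[555.6 -11.1 148.6] 1
[ 458.2  -55.4 1385.9] 1
[ 541.4 -146.9  186.6] 46
[ 458.2  -55.4 1385.9] 1
[519.1 -19.9 182.9] 55
[ 458.2  -55.4 1385.9] 1
[ 458.2  -55.4 1385.9] 1
[ 458.2  -55.4 1385.9] 1
[ 458.2  -55.4 1385.9] 1
[ 458.2  -55.4 1385.9] 1
[ 458.2  -55.4 1385.9] 1
[ 460.7 -165.9  146.4] 1
[451.7 -29.7 147. ] 1
[434.5 -35.5 147.1] 4
[253.9  49.3 223.2] 1
[261.4 -50.7 277.2] 1
[262.5 -60.8 283.3] 1
[257.2 -11.8 264.8] 1
[256.8  -4.5 284.4] 1
[257.9 -18.4 306.2] 2
[260.8 -42.4 336.7] 2
[262.6 -56.7 336.4] 1
[259.6 -32.2 350.1] 1
[259.6 -35.7 340.3] 1
[257.9 -17.1 350.6] 1
[264.9 -73.  386.9] 1
[256.9  -8.3 364.1] 1
[263.9 -65.4 417. ] 1
[266.7 -89.3 439.3] 1
[ 271.9 -136.   456.8] 1
[261.3 -44.4 429.3] 1
[261.8 -51.4 432.2] 1
[258.4 -40.8 423.7] 1
[262.3 -58.2 450.4] 1
[264.4 -73.5 452.8] 1
[2
[... 3549 characters left out ...]
5] 1
[ 217.6 -101.4  601. ] 3
[ 134.  -529.4  335.3] 1
[213.1 -98.3 605.4] 1
[ 216.8 -104.8  612.8] 1
[ 217.5 -109.7  621.4] 2
[ 216.  -107.2  618.8] 1
[ 219.3 -117.   633.3] 1
moth [594.8 222.3  77.5  61.   37.2] 21.748079245058307
bfly [521.  364.6  76.5  62.2  29.1] 22.05037126963623
decoy [451.6 229.7  75.9  61.4  18. ] 21.76230185170789
desk 2.360590179793803 unit etc [690. 440.  43.] [885. 296.  48.] [ 752. -192.  108.]
[112. 151.] 183 [850. 505.  23.]
[434. 156.] 303 [ 835. -337.   22.]
[ 18. 242.] 2714 [610. 739.  22.]
[136. 211.] 364 [691. 435.  26.]
[218. 248.] 707 [594. 221.  22.]
[568. 302.] 407 [ 456. -668.   22.]
[162. 277.] 737 [520. 364.  22.]
[214. 304.] 732 [451. 229.  22.]
```

Call:
{"name": "arm_command", "arguments": {
  "deltas": [
    {"dx": 0.02, "dy": 0.023, "dz": 0.003},
    {"dx": 0.02, "dy": 0.023, "dz": 0.003},
    {"dx": 0.02, "dy": 0.023, "dz": 0.003},
    {"dx": 0.02, "dy": 0.023, "dz": 0.003},
    {"dx": 0.02, "dy": 0.023, "dz": 0.003},
    {"dx": 0.02, "dy": 0.023, "dz": 0.003},
    {"dx": 0.02, "dy": 0.023, "dz": 0.003},
    {"dx": 0.02, "dy": 0.023, "dz": 0.003},
    {"dx": 0.02, "dy": 0.023, "dz": 0.003},
    {"dx": 0.02, "dy": 0.023, "dz": 0.003},
    {"dx": 0.02, "dy": 0.023, "dz": 0.003},
    {"dx": 0.02, "dy": 0.023, "dz": 0.003},
    {"dx": 0.02, "dy": 0.023, "dz": 0.003},
    {"dx": 0.02, "dy": 0.023, "dz": 0.003},
    {"dx": 0.02, "dy": 0.023, "dz": 0.003},
    {"dx": 0.02, "dy": 0.023, "dz": 0.003},
    {"dx": 0.02, "dy": 0.023, "dz": 0.003},
    {"dx": 0.02, "dy": 0.023, "dz": 0.003},
    {"dx": 0.02, "dy": 0.023, "dz": 0.003},
    {"dx": 0.02, "dy": 0.023, "dz": 0.003, "yaw": -3.1}
  ]
}}

```text
$.deltas[0]: bad value
```

Call:
{"name": "arm_command", "arguments": {
  "deltas": [
    {},
    {},
    {}
  ],
  "gripper": 0.05
}}

```text
$.deltas[0]: bad value
```

Run:
```python
from h import *
s=state(); print(s["eef_pos"],s["tcp_rot"],s["ft_force"],s["opening"])
c=read_camera("wrist"); save(c,"w1"); print(c["fx"],c["cx"],c["cy"],np.array(c["extrinsics"]).round(2).tolist())
```

```text
[ 141.1422443  -608.63970198  233.11213997] [-3.14057196e+00 -9.04633731e-05  2.27806552e-01] [-0.31581214 -0.44476921  0.15906696] 1.0035414581383235
371.64829954431775 318.3847486546006 233.91696664919877 [[0.23, 0.94, 0.25, 211.75], [-0.97, 0.22, 0.06, -592.72], [-0.0, -0.26, 0.97, 384.04], [0.0, 0.0, 0.0, 1.0]]
```

View pics/w1.png

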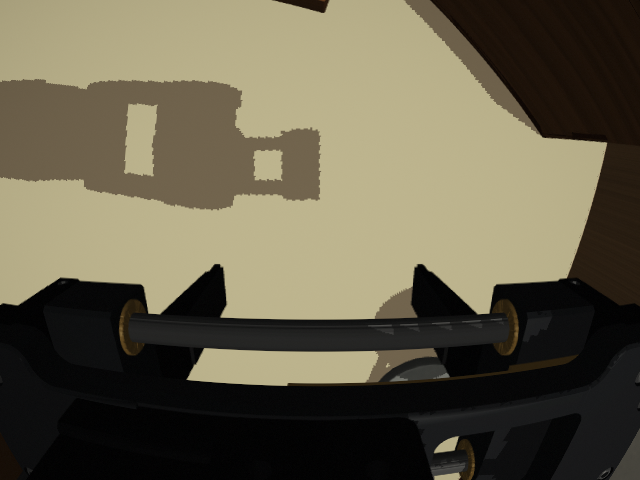

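The wrist view shows bare desk with the fingertips at about (220,270) and (415,270). The move was refused because every row needs all four keys.

Call:
{"name": "arm_command", "arguments": {
  "deltas": [
    {"dx": 0.02, "dy": 0.023, "dz": 0.003, "yaw": 0},
    {"dx": 0.02, "dy": 0.023, "dz": 0.003, "yaw": 0},
    {"dx": 0.02, "dy": 0.023, "dz": 0.003, "yaw": 0},
    {"dx": 0.02, "dy": 0.023, "dz": 0.003, "yaw": 0},
    {"dx": 0.02, "dy": 0.023, "dz": 0.003, "yaw": 0},
    {"dx": 0.02, "dy": 0.023, "dz": 0.003, "yaw": 0},
    {"dx": 0.02, "dy": 0.023, "dz": 0.003, "yaw": 0},
    {"dx": 0.02, "dy": 0.023, "dz": 0.003, "yaw": 0},
    {"dx": 0.02, "dy": 0.023, "dz": 0.003, "yaw": 0},
    {"dx": 0.02, "dy": 0.023, "dz": 0.003, "yaw": 0},
    {"dx": 0.02, "dy": 0.023, "dz": 0.003, "yaw": 0},
    {"dx": 0.02, "dy": 0.023, "dz": 0.003, "yaw": 0},
    {"dx": 0.02, "dy": 0.023, "dz": 0.003, "yaw": 0},
    {"dx": 0.02, "dy": 0.023, "dz": 0.003, "yaw": 0},
    {"dx": 0.02, "dy": 0.023, "dz": 0.003, "yaw": 0},
    {"dx": 0.02, "dy": 0.023, "dz": 0.003, "yaw": 0},
    {"dx": 0.02, "dy": 0.023, "dz": 0.003, "yaw": 0},
    {"dx": 0.02, "dy": 0.023, "dz": 0.003, "yaw": 0},
    {"dx": 0.02, "dy": 0.023, "dz": 0.003, "yaw": 0},
    {"dx": 0.02, "dy": 0.023, "dz": 0.003, "yaw": -3.1}
  ],
  "gripper": 0.05
}}

```text
t: 2.15
eef_pos: [541.8, -147.7, 293.6]
tcp_rot: [-3.141, 0.0, 0.173]
ft_force: [-0.0, 0.7, 0.6]
opening: 0.525
grip_force: 0.0
```

Run:
```python
from h import *
s=state(); print(s["t"],s["eef_pos"],s["tcp_rot"],s["ft_force"],s["opening"])
c=read_camera("wrist"); save(c,"w2"); np.savez("w2.npz",**c)
c=read_camera("scene"); save(c,"s2")
```

```text
2.15 [ 541.80793765 -147.73515764  293.61495308] [-3.14149789e+00  3.33443830e-04  1.73414740e-01] [-0.03047774  0.70788237  0.61620274] 0.5252017673196379
```

View pics/w2.png

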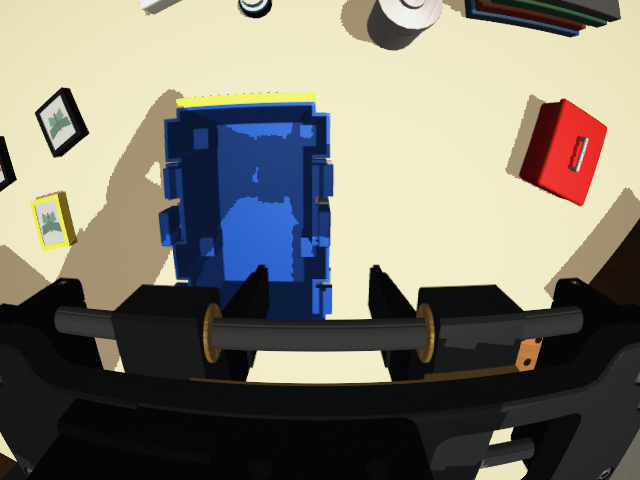

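The wrist view shows the blue tote with its right ear near (325,222) and left ear near (168,226). I'll cast rays at those to check the ear position.

```bash
cat >> h.py <<'E'
def wray(c,u,v,z):
    d=np.array([u-c["cx"],v-c["cy"]]); r=np.hypot(*d)+1e-9; t=r/c["fx"]
    k=np.array([d[0]/r*np.sin(t),-d[1]/r*np.sin(t),-np.cos(t)])
    E=np.array(c["extrinsics"]); w=E[:3,:3]@k; o=E[:3,3]
    return (o+w*(z-o[2])/w[2]).round(1)
E
python3 - <<'E'
from h import *
c=dict(np.load("w2.npz"))
for n,u,v,z in [("Rear top corner?",323,203,160),("Rear2",323,243,160),("Lear top",164,208,160),("Lear bot",162,244,160),("rim TR",330,113,135),("rim TL",165,122,135)]: print(n,wray(c,u,v,z))
im=cv2.cvtColor(c["color"],cv2.COLOR_RGB2BGR)
cv2.imwrite("pics/w2c.png",cv2.resize(im[90:320,140:360],None,fx=2.6,fy=2.6))
E
```

```text
Rear top corner? [ 562.9 -148.2  160. ]
Rear2 [ 531. -154.  160.]
Lear top [537.4 -19.5 160. ]
Lear bot [505.8 -19.8 160. ]
rim TR [ 633.9 -141.7  135. ]
rim TL [607.   -1.4 135. ]
```

View pics/w2c.png

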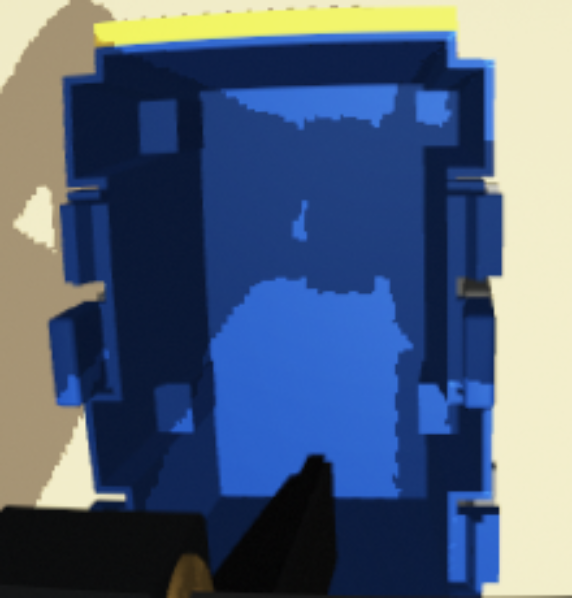

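Call:
{"name": "arm_command", "arguments": {
  "deltas": [
    {"dx": 0.001, "dy": -0.003, "dz": -0.01, "yaw": 0},
    {"dx": 0, "dy": 0, "dz": -0.02, "yaw": 0},
    {"dx": 0, "dy": 0, "dz": -0.025, "yaw": 0},
    {"dx": 0, "dy": 0, "dz": -0.025, "yaw": 0},
    {"dx": 0, "dy": 0, "dz": -0.025, "yaw": 0},
    {"dx": 0, "dy": 0, "dz": -0.02, "yaw": 0},
    {"dx": 0, "dy": 0, "dz": -0.01, "yaw": 0},
    {"dx": 0, "dy": 0, "dz": 0, "yaw": 0}
  ]
}}

```text
t: 3.05
eef_pos: [541.2, -152.4, 157.2]
tcp_rot: [-3.14, 0.002, 0.173]
ft_force: [0.2, 0.0, 0.3]
opening: 0.526
grip_force: 0.0
```

Call:
{"name": "arm_command", "arguments": {
  "deltas": [
    {"dx": 0, "dy": 0, "dz": 0, "yaw": 0},
    {"dx": 0, "dy": 0, "dz": 0, "yaw": 0},
    {"dx": 0, "dy": 0, "dz": 0, "yaw": 0},
    {"dx": 0, "dy": 0, "dz": 0, "yaw": 0},
    {"dx": 0, "dy": 0, "dz": 0, "yaw": 0},
    {"dx": 0, "dy": 0, "dz": 0, "yaw": 0},
    {"dx": 0, "dy": 0, "dz": 0, "yaw": 0},
    {"dx": 0, "dy": 0, "dz": 0, "yaw": 0}
  ],
  "gripper": 0.0
}}

```text
t: 3.85
eef_pos: [542.3, -151.9, 158.8]
tcp_rot: [3.141, -0.0, 0.174]
ft_force: [0.1, -0.6, 2.6]
opening: 0.102
grip_force: 30.0
```

Call:
{"name": "arm_command", "arguments": {
  "deltas": [
    {"dx": 0, "dy": 0, "dz": 0.004, "yaw": 0},
    {"dx": 0, "dy": 0, "dz": 0.006, "yaw": 0},
    {"dx": 0, "dy": 0, "dz": 0.01, "yaw": 0},
    {"dx": 0, "dy": 0, "dz": 0.01, "yaw": 0},
    {"dx": 0, "dy": 0, "dz": 0.01, "yaw": 0},
    {"dx": 0, "dy": 0, "dz": 0.01, "yaw": 0},
    {"dx": 0, "dy": 0, "dz": 0.01, "yaw": 0},
    {"dx": 0, "dy": 0, "dz": 0.01, "yaw": 0},
    {"dx": 0, "dy": 0, "dz": 0.01, "yaw": 0},
    {"dx": 0, "dy": 0, "dz": 0.01, "yaw": 0},
    {"dx": 0, "dy": 0, "dz": 0.01, "yaw": 0},
    {"dx": 0, "dy": 0, "dz": 0, "yaw": 0},
    {"dx": 0, "dy": 0, "dz": 0, "yaw": 0}
  ]
}}

```text
t: 5.15
eef_pos: [542.1, -151.9, 258.6]
tcp_rot: [3.141, -0.0, 0.174]
ft_force: [0.3, 1.7, -3.0]
opening: 0.102
grip_force: 30.0
```

Run:
```python
from h import *
c=read_camera("scene"); save(c,"s3"); print(state()["moment"])
```

```text
[-0.1495421  -0.00235035  0.00569453]
```

View pics/s3.png

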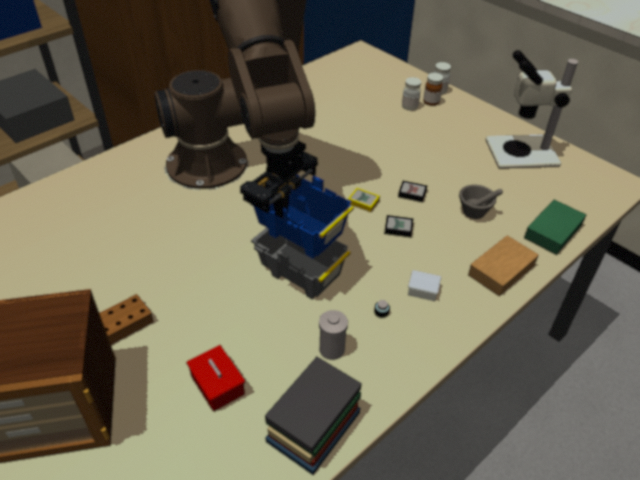

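Call:
{"name": "arm_command", "arguments": {
  "deltas": [
    {"dx": -0.0015, "dy": -0.005, "dz": 0.001, "yaw": 3},
    {"dx": -0.0015, "dy": -0.005, "dz": 0.001, "yaw": 6},
    {"dx": -0.0015, "dy": -0.005, "dz": 0, "yaw": 6},
    {"dx": -0.0015, "dy": -0.005, "dz": 0, "yaw": 6},
    {"dx": -0.0015, "dy": -0.005, "dz": 0, "yaw": 6},
    {"dx": -0.0015, "dy": -0.005, "dz": 0, "yaw": 6},
    {"dx": -0.0015, "dy": -0.005, "dz": 0, "yaw": 6},
    {"dx": -0.0015, "dy": -0.005, "dz": 0, "yaw": 6},
    {"dx": -0.0015, "dy": -0.005, "dz": 0, "yaw": 6},
    {"dx": -0.0015, "dy": -0.005, "dz": 0, "yaw": 6},
    {"dx": -0.0015, "dy": -0.005, "dz": 0, "yaw": 6},
    {"dx": -0.0015, "dy": -0.005, "dz": 0, "yaw": 6},
    {"dx": -0.0015, "dy": -0.005, "dz": 0, "yaw": 6},
    {"dx": -0.0015, "dy": -0.005, "dz": 0, "yaw": 6},
    {"dx": -0.0015, "dy": -0.004, "dz": 0, "yaw": 6},
    {"dx": -0.0015, "dy": 0, "dz": 0, "yaw": 6},
    {"dx": -0.0015, "dy": 0, "dz": 0, "yaw": 6},
    {"dx": -0.0015, "dy": 0, "dz": 0, "yaw": 6},
    {"dx": -0.0015, "dy": 0, "dz": 0, "yaw": 6},
    {"dx": -0.0015, "dy": 0, "dz": 0, "yaw": 6}
  ]
}}

```text
t: 7.2
eef_pos: [512.0, -225.7, 260.0]
tcp_rot: [-3.142, -0.001, 2.22]
ft_force: [-0.2, -0.9, -3.3]
opening: 0.103
grip_force: 30.0
```

Call:
{"name": "arm_command", "arguments": {
  "deltas": [
    {"dx": -0.001, "dy": 0, "dz": 0, "yaw": 6},
    {"dx": -0.001, "dy": 0, "dz": 0, "yaw": 6},
    {"dx": -0.001, "dy": 0, "dz": 0, "yaw": 6},
    {"dx": 0, "dy": 0, "dz": 0, "yaw": 6},
    {"dx": 0, "dy": 0, "dz": 0, "yaw": 6},
    {"dx": 0, "dy": 0, "dz": 0, "yaw": 6},
    {"dx": 0, "dy": 0, "dz": 0, "yaw": 6},
    {"dx": 0, "dy": 0, "dz": 0, "yaw": 6},
    {"dx": 0, "dy": 0, "dz": 0, "yaw": 6},
    {"dx": 0, "dy": 0, "dz": 0, "yaw": 6},
    {"dx": 0, "dy": 0, "dz": 0, "yaw": 3},
    {"dx": 0, "dy": 0, "dz": 0, "yaw": 0}
  ]
}}

```text
t: 8.4
eef_pos: [509.0, -225.7, 260.0]
tcp_rot: [3.14, -0.001, -2.967]
ft_force: [-0.6, -0.0, -3.9]
opening: 0.105
grip_force: 30.0
```

Call:
{"name": "arm_command", "arguments": {
  "deltas": [
    {"dx": 0, "dy": 0, "dz": -0.01, "yaw": 0},
    {"dx": 0, "dy": 0, "dz": -0.02, "yaw": 0},
    {"dx": 0, "dy": 0, "dz": -0.025, "yaw": 0},
    {"dx": 0, "dy": 0, "dz": -0.025, "yaw": 0},
    {"dx": 0, "dy": 0, "dz": -0.025, "yaw": 0},
    {"dx": 0, "dy": 0, "dz": -0.02, "yaw": 0},
    {"dx": 0, "dy": 0, "dz": -0.01, "yaw": 0},
    {"dx": 0, "dy": 0, "dz": -0.006, "yaw": 0},
    {"dx": 0, "dy": 0, "dz": -0.003, "yaw": 0},
    {"dx": 0, "dy": 0, "dz": -0.0015, "yaw": 0},
    {"dx": 0, "dy": 0, "dz": 0, "yaw": 0},
    {"dx": 0, "dy": 0, "dz": 0, "yaw": 0}
  ]
}}

```text
t: 9.6
eef_pos: [509.3, -226.0, 115.7]
tcp_rot: [-3.141, 0.001, -2.968]
ft_force: [0.1, 0.2, -3.0]
opening: 0.104
grip_force: 30.0
```

Call:
{"name": "arm_command", "arguments": {
  "deltas": [
    {"dx": 0, "dy": 0, "dz": 0, "yaw": 0},
    {"dx": 0, "dy": 0, "dz": 0, "yaw": 0},
    {"dx": 0, "dy": 0, "dz": 0, "yaw": 0},
    {"dx": 0, "dy": 0, "dz": 0, "yaw": 0},
    {"dx": 0, "dy": 0, "dz": 0.01, "yaw": 0},
    {"dx": 0, "dy": 0, "dz": 0.025, "yaw": 0},
    {"dx": 0, "dy": 0, "dz": 0.03, "yaw": 0},
    {"dx": 0, "dy": 0, "dz": 0.03, "yaw": 0},
    {"dx": 0, "dy": 0, "dz": 0.03, "yaw": 0},
    {"dx": 0, "dy": 0, "dz": 0.02, "yaw": 0}
  ],
  "gripper": 0.05
}}

```text
t: 10.6
eef_pos: [509.3, -225.9, 263.1]
tcp_rot: [-3.14, 0.002, -2.968]
ft_force: [-0.1, -0.7, -0.2]
opening: 0.526
grip_force: 0.0
```

Run:
```python
from h import *
c=read_camera("scene"); save(c,"s4")
```

```text
(no output)
```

View pics/s4.png

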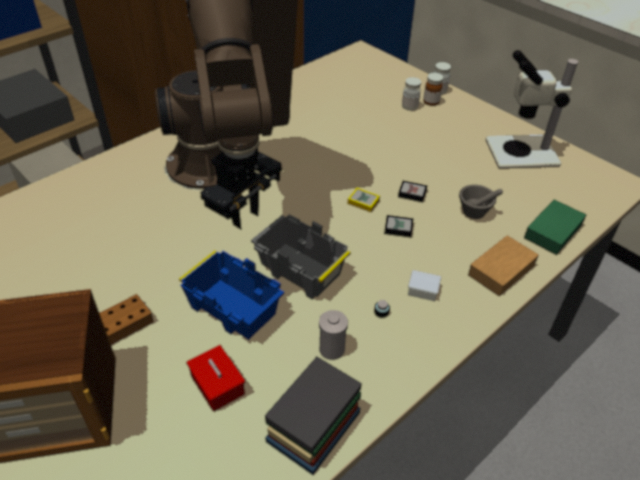

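Blue tote is set aside at about (232,290), label towards the robot, and the empty grey one sits at (300,255). Next I'll move over the moth mount.

Call:
{"name": "arm_command", "arguments": {
  "deltas": [
    {"dx": 0.0047, "dy": 0.0218, "dz": -0.003, "yaw": -3.14},
    {"dx": 0.0047, "dy": 0.0218, "dz": -0.003, "yaw": -3.14},
    {"dx": 0.0047, "dy": 0.0218, "dz": -0.003, "yaw": -3.14},
    {"dx": 0.0047, "dy": 0.0218, "dz": -0.003, "yaw": -3.14},
    {"dx": 0.0047, "dy": 0.0218, "dz": -0.003, "yaw": -3.14},
    {"dx": 0.0047, "dy": 0.0218, "dz": -0.003, "yaw": -3.14},
    {"dx": 0.0047, "dy": 0.0218, "dz": -0.003, "yaw": -3.14},
    {"dx": 0.0047, "dy": 0.0218, "dz": -0.003, "yaw": -3.14},
    {"dx": 0.0047, "dy": 0.0218, "dz": -0.003, "yaw": -3.14},
    {"dx": 0.0047, "dy": 0.0218, "dz": -0.003, "yaw": -3.14},
    {"dx": 0.0047, "dy": 0.0218, "dz": -0.003, "yaw": -3.14},
    {"dx": 0.0047, "dy": 0.0218, "dz": -0.003, "yaw": -3.14},
    {"dx": 0.0047, "dy": 0.0218, "dz": -0.003, "yaw": -3.14},
    {"dx": 0.0047, "dy": 0.0218, "dz": -0.003, "yaw": -3.14},
    {"dx": 0.0047, "dy": 0.0218, "dz": -0.003, "yaw": -3.14},
    {"dx": 0.0047, "dy": 0.0218, "dz": -0.003, "yaw": -3.14},
    {"dx": 0.0047, "dy": 0.0218, "dz": -0.003, "yaw": -3.14},
    {"dx": 0.0047, "dy": 0.0218, "dz": -0.003, "yaw": -3.14},
    {"dx": 0.0047, "dy": 0.0218, "dz": -0.003, "yaw": -3.14},
    {"dx": 0.0047, "dy": 0.0218, "dz": -0.003, "yaw": -3.14}
  ],
  "gripper": 0.095
}}

```text
t: 12.65
eef_pos: [603.2, 211.1, 200.4]
tcp_rot: [3.141, 0.0, 2.217]
ft_force: [-0.1, -0.9, 0.7]
opening: 0.999
grip_force: 0.0
```

Run:
```python
from h import *
s=state(); print(s["eef_pos"],np.degrees(s["tcp_rot"]))
c=read_camera("wrist"); save(c,"w5"); np.savez("w5.npz",**c)
# grey tote from top view
c,P,H=tophsv(); np.savez("top5.npz",**c); save(c,"top5")
b=P[(P[...,2]>82)&(P[...,2]<100)&(P[...,0]>400)&(P[...,0]<660)&(abs(P[...,1]+84)<95)&(H[...,1]<90)]
print("grey rim",rect(b),len(b))
e=P[(P[...,2]>106)&(P[...,2]<125)&(P[...,0]>400)&(P[...,0]<660)&(P[...,1]>-175)&(P[...,1]<0)]
for sgn in(1,-1):
    q=e[(e[:,1]+84)*sgn>40]; print(len(q),q.mean(0).round(1) if len(q) else "")
```

```text
[603.20545378 211.05773462 200.38362255] [1.79989849e+02 3.66332564e-03 1.27024335e+02]
grey rim [528.4 -85.5 211.9 150.3   9.9] 1044
54 [521.6 -18.5 115.6]
56 [ 543.5 -150.2  115.8]
```

View pics/w5.png

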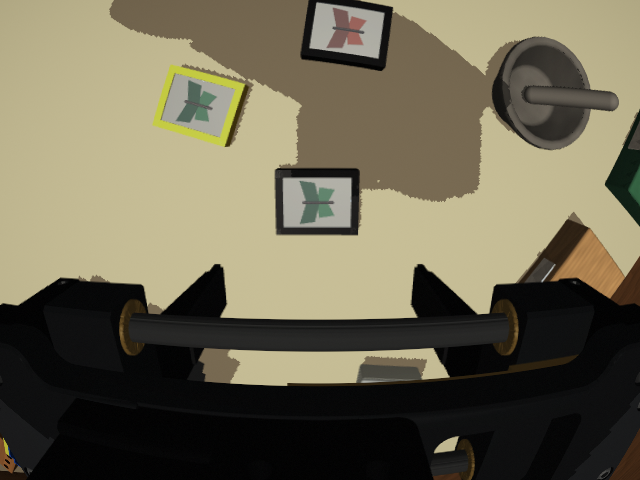

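The moth mount is square to the jaws, with corners at about (276,169) and (359,235). Tote centre is about (531.5,-84.5), yaw 9.9°.

Run:
```python
from h import *
c=dict(np.load("w5.npz"))
q=np.array([wray(c,u,v,20) for u,v in [(276,169),(358,168),(359,235),(277,235)]]); print(q,q.mean(0), np.degrees(np.arctan2(*(q[1]-q[0])[1::-1])))
print(np.array([wray(c,u,v,20) for u,v in [(312,-3),(392,6),(383,70),(302,57)]]).mean(0))
```

```text
[[546.1 222.8  20. ]
 [604.  267.7  20. ]
 [643.2 219.7  20. ]
 [582.6 173.7  20. ]] [593.975 220.975  20.   ] 37.792681893703914
[520.925 361.575  20.   ]
```

Call:
{"name": "arm_command", "arguments": {
  "deltas": [
    {"dx": 0, "dy": -0.0015, "dz": -0.01, "yaw": 0.4},
    {"dx": 0, "dy": 0, "dz": -0.02, "yaw": 0},
    {"dx": 0, "dy": 0, "dz": -0.03, "yaw": 0},
    {"dx": 0, "dy": 0, "dz": -0.03, "yaw": 0},
    {"dx": 0, "dy": 0, "dz": -0.03, "yaw": 0},
    {"dx": 0, "dy": 0, "dz": -0.025, "yaw": 0},
    {"dx": 0, "dy": 0, "dz": -0.018, "yaw": 0},
    {"dx": 0, "dy": 0, "dz": -0.01, "yaw": 0},
    {"dx": 0, "dy": 0, "dz": -0.005, "yaw": 0},
    {"dx": 0, "dy": 0, "dz": 0, "yaw": 0},
    {"dx": 0, "dy": 0, "dz": 0, "yaw": 0}
  ]
}}

```text
t: 13.85
eef_pos: [603.6, 208.5, 23.0]
tcp_rot: [3.14, 0.001, 2.226]
ft_force: [-0.3, -0.8, 0.0]
opening: 1.002
grip_force: 0.0
```

Call:
{"name": "arm_command", "arguments": {
  "deltas": [
    {"dx": 0, "dy": 0, "dz": 0, "yaw": 0},
    {"dx": 0, "dy": 0, "dz": 0, "yaw": 0},
    {"dx": 0, "dy": 0, "dz": 0, "yaw": 0},
    {"dx": 0, "dy": 0, "dz": 0, "yaw": 0}
  ],
  "gripper": 0.075
}}

```text
t: 14.25
eef_pos: [603.2, 208.7, 22.5]
tcp_rot: [3.141, 0.0, 2.226]
ft_force: [-0.5, -0.1, 1.9]
opening: 0.795
grip_force: 30.0
```

Call:
{"name": "arm_command", "arguments": {
  "deltas": [
    {"dx": 0, "dy": 0, "dz": 0.01, "yaw": 0},
    {"dx": 0, "dy": 0, "dz": 0.02, "yaw": 0},
    {"dx": 0, "dy": 0, "dz": 0.03, "yaw": 0},
    {"dx": 0, "dy": 0, "dz": 0.03, "yaw": 0},
    {"dx": 0, "dy": 0, "dz": 0.03, "yaw": 0},
    {"dx": 0, "dy": 0, "dz": 0.02, "yaw": 0},
    {"dx": -0.0053, "dy": -0.0194, "dz": 0, "yaw": -1.97},
    {"dx": -0.0053, "dy": -0.0194, "dz": 0, "yaw": -1.97},
    {"dx": -0.0053, "dy": -0.0194, "dz": 0, "yaw": -1.97},
    {"dx": -0.0053, "dy": -0.0194, "dz": 0, "yaw": -1.97},
    {"dx": -0.0053, "dy": -0.0194, "dz": 0, "yaw": -1.97},
    {"dx": -0.0053, "dy": -0.0194, "dz": 0, "yaw": -1.97},
    {"dx": -0.0053, "dy": -0.0194, "dz": 0, "yaw": -1.97},
    {"dx": -0.0053, "dy": -0.0194, "dz": 0, "yaw": -1.97},
    {"dx": -0.0053, "dy": -0.0194, "dz": 0, "yaw": -1.97},
    {"dx": -0.0053, "dy": -0.0194, "dz": 0, "yaw": -1.97},
    {"dx": -0.0053, "dy": -0.0194, "dz": 0, "yaw": -1.97},
    {"dx": -0.0053, "dy": -0.0194, "dz": 0, "yaw": -1.97},
    {"dx": -0.0053, "dy": -0.0194, "dz": 0, "yaw": -1.97},
    {"dx": -0.0053, "dy": -0.0194, "dz": 0, "yaw": -1.97}
  ]
}}

```text
t: 16.25
eef_pos: [527.2, -64.7, 161.1]
tcp_rot: [-3.139, -0.001, 1.741]
ft_force: [0.1, -0.5, -1.1]
opening: 0.797
grip_force: 30.0
```

Run:
```python
from h import *
s=state(); print(s["eef_pos"],np.degrees(s["tcp_rot"]),s["ft_force"],s["moment"],s["opening"])
c=read_camera("wrist"); save(c,"w6"); np.savez("w6.npz",**c)
```

```text
[527.16538852 -64.66917113 161.07760115] [-1.79874144e+02 -4.83570356e-02  9.97529898e+01] [ 0.0600859  -0.5179609  -1.12285635] [-0.05182952 -0.09798055  0.00262052] 0.7970650357859209
```

View pics/w6.png

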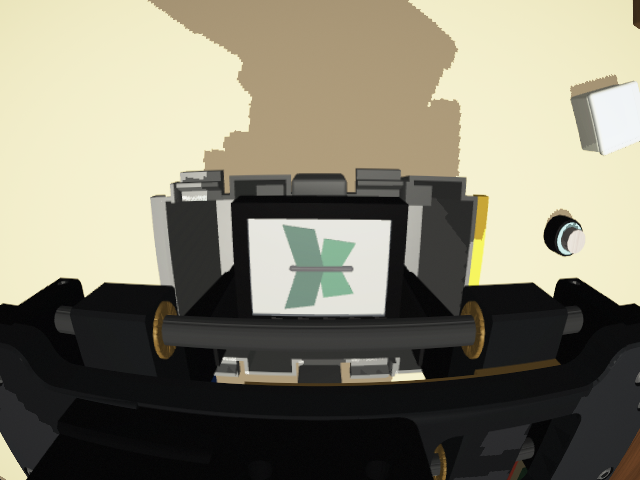

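The mount is held level and the grey ear sits just beyond its free edge, at (320,183). I'll shift 5 mm out, lower onto the ear and watch the force.

Call:
{"name": "arm_command", "arguments": {
  "deltas": [
    {"dx": 0.0008, "dy": 0.0053, "dz": -0.004, "yaw": 0.15},
    {"dx": 0, "dy": 0, "dz": -0.008, "yaw": 0},
    {"dx": 0, "dy": 0, "dz": -0.008, "yaw": 0},
    {"dx": 0, "dy": 0, "dz": -0.004, "yaw": 0},
    {"dx": 0, "dy": 0, "dz": -0.003, "yaw": 0},
    {"dx": 0, "dy": 0, "dz": -0.003, "yaw": 0},
    {"dx": 0, "dy": 0, "dz": 0, "yaw": 0}
  ]
}}

```text
t: 17.0
eef_pos: [529.8, -57.4, 132.2]
tcp_rot: [3.142, 0.0, 1.748]
ft_force: [-2.3, -1.9, 5.1]
opening: 0.797
grip_force: 30.0
```

Call:
{"name": "arm_command", "arguments": {
  "deltas": [
    {"dx": 0, "dy": 0, "dz": -0.002, "yaw": 0},
    {"dx": 0, "dy": 0, "dz": -0.002, "yaw": 0},
    {"dx": 0, "dy": 0, "dz": -0.002, "yaw": 0},
    {"dx": 0, "dy": 0, "dz": 0, "yaw": 0}
  ]
}}

```text
t: 17.4
eef_pos: [529.8, -57.4, 126.4]
tcp_rot: [3.141, 0.0, 1.748]
ft_force: [-2.7, -2.2, 8.1]
opening: 0.796
grip_force: 30.0
```

Run:
```python
from h import *
s=state(); print(s["eef_pos"],np.degrees(s["tcp_rot"]),s["ft_force"],s["moment"],s["opening"])
c,P,H=tophsv()
for z in(106,):
    e=P[(P[...,2]>106)&(P[...,2]<125)&(P[...,0]>400)&(P[...,0]<660)&(P[...,1]>-175)&(P[...,1]<0)]
q=e[e[:,1]<-130]; print(len(q),q.mean(0).round(1))
```

```text
[529.83396042 -57.38931676 126.38848858] [1.79987036e+02 1.11223016e-02 1.00167249e+02] [-2.7434263  -2.15020853  8.10784798] [0.05912698 0.33734867 0.01047394] 0.7955270770797254
49 [ 542.1 -148.4  118.3]
```

```bash
cat >> h.py <<'E'
def wpts(c):
    v,u=np.mgrid[0:480,0:640]; a=u-c["cx"]; b=v-c["cy"]; r=np.hypot(a,b)+1e-9; t=r/c["fx"]; z=c["range_z"]
    k=np.tan(t)*z/r
    p=np.stack([a*k,-b*k,-z,np.ones_like(z)],-1)
    return (p@np.array(c["extrinsics"]).T)[...,:3]
C=np.array([532.4,-84.5]); EX=np.array([.985,.172]); EY=np.array([-.172,.985])
def tote(p): d=np.asarray(p)[...,:2]-C; return np.stack([d@EX,d@EY,np.asarray(p)[...,2]],-1)
def plane(q):
    m=np.median(q,0); q=q[np.linalg.norm(q-m,axis=1)<50]
    for _ in range(3):
        m=q.mean(0); n=np.linalg.svd(q-m,full_matrices=False)[2][2]; n*=np.sign(n[2]); d=abs((q-m)@n); q=q[d<max(1.5,np.median(d)*2.5)]
    return m,n,len(q)
def tilt(c,box=(235,400,150,318)):
    P=tote(wpts(c)); x0,x1,y0,y1=box; hs=cv2.cvtColor(c["color"],cv2.COLOR_RGB2HSV)
    g=np.zeros((480,640),bool); g[y0:y1,x0:x1]=1
    tc=tote(state()["eef_pos"])
    g&=(P[...,2]>tc[2]-25)&(abs(P[...,0]-tc[0])<32)&(hs[...,2]>130)&(c["range_z"]>0)
    m,n,k=plane(P[g]); print("glass mean",m.round(1),"n",n.round(3),"angle",np.degrees(np.arccos(n[2])).round(1),k,"tcp",tc.round(1))
E
python3 - <<'E'
from h import *
c=dict(np.load("w6.npz")); P=tote(wpts(c)); print([P[v,u].round(1) for v,u in [(300,300),(230,300),(185,320),(260,200)]])
c=read_camera("wrist"); save(c,"w7"); tilt(c)
P=tote(wpts(c)); g=(P[...,2]>100)&(P[...,2]<122)&(abs(P[...,0])<20)&(P[...,1]>58)&(P[...,1]<80)
print("ear a",P[g].mean(0).round(1),g.sum())
E
```

```text
[array([-10.4,  20.2, 157.8]), array([ -9.8,  53.5, 158.9]), array([ -1.3,  67. , 115.5]), array([-94.9,   0.6,  47. ])]
glass mean [  1.6  42.9 129.8] n [ 0.004 -0.244  0.97 ] angle 14.1 11688 tcp [  2.1  27.1 126.4]
ear a [ -0.2  73.9 117.8] 531
```

The wrist depth gives the mount tilted 14°, pivoting in the grip as planned. I'll continue along the arc.

Call:
{"name": "arm_command", "arguments": {
  "deltas": [
    {"dx": 0, "dy": 0, "dz": -0.0025, "yaw": 0},
    {"dx": 0, "dy": 0, "dz": -0.0025, "yaw": 0},
    {"dx": 0, "dy": 0.0005, "dz": -0.0025, "yaw": 0},
    {"dx": 0, "dy": 0.0005, "dz": -0.0025, "yaw": 0},
    {"dx": -0.0002, "dy": 0.001, "dz": -0.0025, "yaw": 0},
    {"dx": -0.0002, "dy": 0.001, "dz": -0.0025, "yaw": 0},
    {"dx": -0.0002, "dy": 0.001, "dz": -0.002, "yaw": 0},
    {"dx": -0.0001, "dy": 0.001, "dz": -0.002, "yaw": 0},
    {"dx": 0, "dy": 0, "dz": 0, "yaw": 0}
  ]
}}

```text
t: 18.4
eef_pos: [529.4, -52.3, 107.3]
tcp_rot: [3.141, 0.0, 1.748]
ft_force: [0.4, -0.4, 4.3]
opening: 0.794
grip_force: 30.0
```

```bash
cat > look.py <<'E'
from h import *
c=read_camera("wrist"); tilt(c,(180,460,120,318)); np.savez("wl.npz",**c)
s=state(); print(s["t"],"F",s["ft_force"].round(1),"op",s["opening"].round(3))
c,P,H=tophsv(); e=P[(P[...,2]>106)&(P[...,2]<125)&(P[...,0]>400)&(P[...,0]<660)]
q=e[(e[:,1]<-130)&(e[:,1]>-185)]; print("ear b tote frame",len(q),tote(q.mean(0)).round(1) if len(q) else "")
E
python3 look.py
```

```text
glass mean [  2.2  46.2 120. ] n [ 0.005 -0.575  0.818] angle 35.1 7949 tcp [  2.6  32.2 107.3]Traceback (most recent call last):
  File "look.py", line 3, in <module>
    s=state(); print(s["t"],"F",s["ft_force"].round(1),"op",s["opening"].round(3))
                                                            ^^^^^^^^^^^^^^^^^^
AttributeError: 'float' object has no attribute 'round'
```

Call:
{"name": "arm_command", "arguments": {
  "deltas": [
    {"dx": 0, "dy": 0.0005, "dz": -0.0025, "yaw": 0},
    {"dx": 0, "dy": 0.001, "dz": -0.0025, "yaw": 0},
    {"dx": -0.0002, "dy": 0.001, "dz": -0.0025, "yaw": 0},
    {"dx": -0.0002, "dy": 0.001, "dz": -0.0025, "yaw": 0},
    {"dx": -0.0002, "dy": 0.001, "dz": -0.0025, "yaw": 0},
    {"dx": -0.0002, "dy": 0.001, "dz": -0.002, "yaw": 0},
    {"dx": 0, "dy": 0, "dz": 0, "yaw": 0}
  ]
}}

```text
t: 19.15
eef_pos: [528.1, -47.0, 92.3]
tcp_rot: [-3.141, -0.0, 1.748]
ft_force: [-0.2, -1.2, -1.8]
opening: 0.8
grip_force: 30.0
```

```bash
sed -i 's/s\["opening"\].round(3)/s["opening"]/' look.py; python3 look.py
```

```text
glass mean [  1.9  51.6 104.9] n [ 0.006 -0.574  0.819] angle 35.0 7984 tcp [ 2.3 37.5 92.4]
19.2 F [ 0.8 -1.7 -1.2] op 0.8009838802130821
ear b tote frame 171 [-65.7 -42.8 116.7]
```

Run:
```python
from h import *
c=read_camera("scene"); save(c,"s8"); im=cv2.cvtColor(c["color"],cv2.COLOR_RGB2BGR)[140:340,170:450]
w=cv2.cvtColor(dict(np.load("wl.npz"))["color"],cv2.COLOR_RGB2BGR)
cv2.imwrite("pics/s8c.png",np.vstack([cv2.resize(im,(420,300)),cv2.resize(w[60:360,100:520],(420,300))]))
```

```text
(no output)
```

View pics/s8c.png

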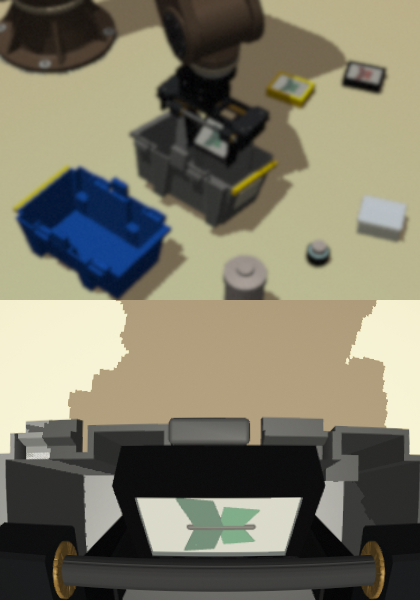

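Run:
```python
from h import *
c=dict(np.load("wl.npz")); P=tote(wpts(c))
g=(P[...,2]>110)&(P[...,2]<120)&(abs(P[...,0])<30)&(P[...,1]>58)&(P[...,1]<100)
q=P[g]; print("ear a",q.mean(0).round(1),q.min(0).round(1),q.max(0).round(1),g.sum())
g=(P[...,2]>85)&(P[...,2]<95)&(abs(P[...,0])<100)&(P[...,1]>50)&(P[...,1]<110)
q=P[g]; print("rim a",q.min(0).round(1),q.max(0).round(1),g.sum())
```

```text
ear a [-1.000e-01  7.340e+01  1.145e+02] [-30.  58. 110.] [ 30.   94.8 120. ] 9619
rim a [-100.   50.   85.] [100.   92.9  95. ] 6037
```

Run:
```python
from h import *
c=dict(np.load("wl.npz")); P=tote(wpts(c))
for u in (275,310,342): print([P[v,u].round(0).tolist() for v in range(172,224,4)])
```

```text
[[-27.0, 87.0, 0.0], [-27.0, 84.0, 0.0], [-14.0, 94.0, 109.0], [-14.0, 93.0, 110.0], [-14.0, 91.0, 110.0], [-14.0, 90.0, 110.0], [-14.0, 89.0, 111.0], [-14.0, 87.0, 111.0], [-14.0, 85.0, 110.0], [-15.0, 83.0, 106.0], [-15.0, 82.0, 107.0], [-14.0, 81.0, 108.0], [-14.0, 80.0, 110.0]]
[[-4.0, 87.0, -1.0], [-4.0, 84.0, -0.0], [-1.0, 94.0, 109.0], [-1.0, 93.0, 111.0], [-1.0, 92.0, 110.0], [-1.0, 90.0, 111.0], [-1.0, 89.0, 111.0], [-1.0, 87.0, 111.0], [-1.0, 85.0, 109.0], [-1.0, 83.0, 106.0], [-1.0, 82.0, 106.0], [-1.0, 81.0, 108.0], [-1.0, 80.0, 110.0]]
[[17.0, 87.0, 0.0], [17.0, 84.0, 1.0], [10.0, 95.0, 110.0], [10.0, 93.0, 110.0], [10.0, 92.0, 110.0], [10.0, 90.0, 111.0], [10.0, 89.0, 110.0], [10.0, 87.0, 112.0], [10.0, 86.0, 111.0], [11.0, 83.0, 105.0], [11.0, 82.0, 106.0], [10.0, 81.0, 108.0], [10.0, 80.0, 110.0]]
```

The grey tote has slid about 23 mm towards +y. It is upright, and the mount is held at 35°. I'll back off to free the tote, then re-measure it.

Call:
{"name": "arm_command", "arguments": {
  "deltas": [
    {"dx": 0.0005, "dy": -0.003, "dz": 0, "yaw": 0},
    {"dx": 0.0005, "dy": -0.003, "dz": 0, "yaw": 0},
    {"dx": 0.0004, "dy": -0.002, "dz": 0, "yaw": 0},
    {"dx": 0, "dy": 0, "dz": 0, "yaw": 0}
  ]
}}

```text
t: 19.7
eef_pos: [529.8, -55.6, 92.7]
tcp_rot: [3.141, 0.0, 1.747]
ft_force: [-0.3, -1.7, 0.7]
opening: 0.794
grip_force: 30.0
```

```bash
python3 look.py
python3 - <<'E'
from h import *
c=dict(np.load("wl.npz")); P=tote(wpts(c)); 
for u in (275,310,342): print([P[v,u].round(0).tolist() for v in range(150,204,5)])
c,P,H=tophsv(); T=tote(P)
m=(H[...,0]>24)&(H[...,0]<35)&(H[...,1]>180)&(T[...,2]>60)&(T[...,2]<100)&(T[...,0]>60)&(abs(T[...,1])<120)
print("yellow rim end: ",rect(P[m]),T[m].mean(0).round(1),m.sum())
g=(T[...,2]>80)&(T[...,2]<100)&(abs(T[...,0])<130)&(T[...,1]>-90)&(T[...,1]<-15)
print("low side", [np.percentile(T[g][:,1],p).round(1) for p in(1,5)])
# ear b
e=(T[...,2]>107)&(T[...,2]<124)&(abs(T[...,0])<30)&(T[...,1]>-90)&(T[...,1]<-20); print("ear b",T[e].mean(0) if e.any() else 0,e.sum())
E
```

```text
glass mean [  2.   42.9 105.4] n [ 0.005 -0.574  0.819] angle 35.1 7945 tcp [ 2.4 29.1 92.7]
19.75 F [ 0.4 -0.9  0.3] op 0.7978080077574848
ear b tote frame 132 [-67.8 -51.2 110.8]
[[-27.0, 92.0, -1.0], [-27.0, 89.0, -1.0], [-27.0, 86.0, -1.0], [-27.0, 83.0, 0.0], [-27.0, 79.0, -0.0], [-27.0, 76.0, 0.0], [-14.0, 86.0, 111.0], [-14.0, 84.0, 113.0], [-14.0, 82.0, 113.0], [-14.0, 80.0, 112.0], [-14.0, 79.0, 112.0]]
[[-4.0, 92.0, 1.0], [-4.0, 89.0, 1.0], [-4.0, 86.0, -0.0], [-4.0, 83.0, -0.0], [-4.0, 79.0, -1.0], [-4.0, 76.0, -0.0], [-1.0, 86.0, 111.0], [-1.0, 84.0, 111.0], [-1.0, 82.0, 112.0], [-1.0, 81.0, 113.0], [-1.0, 79.0, 113.0]]
[[17.0, 93.0, -1.0], [17.0, 89.0, 0.0], [17.0, 86.0, 1.0], [17.0, 83.0, -0.0], [17.0, 79.0, 0.0], [17.0, 76.0, -1.0], [10.0, 86.0, 112.0], [10.0, 84.0, 112.0], [10.0, 83.0, 113.0], [10.0, 81.0, 112.0], [10.0, 79.0, 113.0]]
yellow rim end:  [634.3 -39.1  91.4   3.2 -81.1] [108.1  36.8  95.3] 28
low side [np.float64(-55.3), np.float64(-55.2)]
ear b [-18.98293999 -54.79256952 110.88132504] 15
```

Call:
{"name": "arm_command", "arguments": {
  "deltas": [
    {"dx": 0.0007, "dy": -0.004, "dz": 0, "yaw": 0},
    {"dx": 0.0006, "dy": -0.0035, "dz": 0, "yaw": 0},
    {"dx": 0, "dy": 0, "dz": -0.005, "yaw": 0},
    {"dx": 0, "dy": 0, "dz": 0, "yaw": 0}
  ]
}}

```text
t: 20.25
eef_pos: [530.8, -62.8, 87.0]
tcp_rot: [-3.141, -0.0, 1.747]
ft_force: [0.9, -1.1, -0.8]
opening: 0.796
grip_force: 30.0
```

```bash
python3 look.py
python3 - <<'E'
from h import *
c=dict(np.load("wl.npz")); P=tote(wpts(c)); 
for u in (310,): print([P[v,u].round(0).tolist() for v in range(150,204,5)])
w=cv2.cvtColor(c["color"],cv2.COLOR_RGB2BGR); cv2.imwrite("pics/w9.png",w[100:400,80:540])
E
```

```text
glass mean [ 1.7 35.6 99.7] n [ 0.006 -0.574  0.819] angle 35.1 7969 tcp [ 2.1 21.8 87.2]
20.3 F [ 0.1 -1.6 -1.8] op 0.7954265800533277
ear b tote frame 21 [-39.6 -59.9 114. ]
[[-4.0, 85.0, -0.0], [-4.0, 82.0, 1.0], [-4.0, 79.0, 1.0], [-4.0, 76.0, -1.0], [-4.0, 73.0, 1.0], [-4.0, 69.0, -1.0], [-1.0, 79.0, 107.0], [-1.0, 78.0, 115.0], [-1.0, 76.0, 114.0], [-1.0, 75.0, 115.0], [-1.0, 73.0, 113.0]]
```

View pics/w9.png

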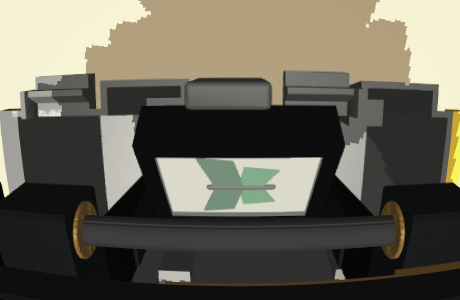

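Call:
{"name": "arm_command", "arguments": {
  "deltas": [
    {"dx": 0.0006, "dy": -0.0035, "dz": 0, "yaw": 0},
    {"dx": 0.0006, "dy": -0.0035, "dz": -0.005, "yaw": 0},
    {"dx": 0, "dy": 0, "dz": 0, "yaw": 0}
  ]
}}

```text
t: 20.65
eef_pos: [532.0, -70.0, 82.1]
tcp_rot: [-3.141, -0.0, 1.747]
ft_force: [-0.1, 0.1, -0.9]
opening: 0.796
grip_force: 30.0
```

```bash
python3 look.py
python3 - <<'E'
from h import *
c=dict(np.load("wl.npz")); P=tote(wpts(c)); 
for u in (310,): print([P[v,u].round(0).tolist() for v in range(130,204,5)])
E
```

```text
glass mean [ 1.7 28.4 94.8] n [ 0.005 -0.574  0.819] angle 35.0 7965 tcp [ 2.1 14.5 82.3]
20.7 F [-0.5 -0.4 -0.4] op 0.7968019302520185
ear b tote frame 0 
[[-4.0, 91.0, -1.0], [-4.0, 88.0, -1.0], [-4.0, 85.0, -0.0], [-4.0, 81.0, -1.0], [-4.0, 78.0, -1.0], [-4.0, 75.0, 0.0], [-4.0, 72.0, -1.0], [-2.0, 76.0, 99.0], [-1.0, 76.0, 114.0], [-1.0, 75.0, 115.0], [-1.0, 73.0, 115.0], [-1.0, 71.0, 116.0], [-1.0, 70.0, 115.0], [-1.0, 68.0, 114.0], [-2.0, 62.0, 90.0]]
```

The tote had only tipped. It has settled upright again, about 4.5 mm off its old place. I'll lower the mount until its bottom edge is on the floor and its top is on the +y wall, then release.

Call:
{"name": "arm_command", "arguments": {
  "deltas": [
    {"dx": 0.0007, "dy": -0.0035, "dz": -0.005, "yaw": 0},
    {"dx": 0, "dy": 0, "dz": -0.01, "yaw": 0},
    {"dx": 0, "dy": 0, "dz": -0.01, "yaw": 0},
    {"dx": 0, "dy": 0, "dz": -0.008, "yaw": 0},
    {"dx": 0, "dy": 0, "dz": -0.006, "yaw": 0},
    {"dx": 0, "dy": 0, "dz": -0.002, "yaw": 0},
    {"dx": 0, "dy": 0, "dz": 0, "yaw": 0},
    {"dx": 0, "dy": 0, "dz": -0.001, "yaw": 0},
    {"dx": 0, "dy": 0, "dz": 0, "yaw": 0}
  ]
}}

```text
t: 21.65
eef_pos: [532.9, -73.2, 40.8]
tcp_rot: [3.141, 0.0, 1.748]
ft_force: [0.4, -1.8, -0.5]
opening: 0.797
grip_force: 30.0
```

Call:
{"name": "arm_command", "arguments": {
  "deltas": [
    {"dx": 0, "dy": 0, "dz": -0.001, "yaw": 0},
    {"dx": 0, "dy": 0, "dz": -0.001, "yaw": 0},
    {"dx": 0, "dy": 0, "dz": 0, "yaw": 0}
  ]
}}

```text
t: 21.95
eef_pos: [533.1, -73.3, 38.7]
tcp_rot: [3.141, 0.0, 1.747]
ft_force: [1.8, -2.6, 1.6]
opening: 0.799
grip_force: 30.0
```

Call:
{"name": "arm_command", "arguments": {
  "deltas": [
    {"dx": 0, "dy": 0, "dz": 0, "yaw": 0},
    {"dx": 0, "dy": 0, "dz": 0, "yaw": 0},
    {"dx": 0, "dy": 0, "dz": 0, "yaw": 0},
    {"dx": 0, "dy": 0, "dz": 0, "yaw": 0},
    {"dx": 0, "dy": 0, "dz": 0, "yaw": 0}
  ],
  "gripper": 0.086
}}

```text
t: 22.45
eef_pos: [532.8, -73.1, 38.6]
tcp_rot: [-3.142, -0.0, 1.748]
ft_force: [0.3, -1.1, -0.4]
opening: 0.901
grip_force: 0.0
```

```bash
python3 look.py
```

```text
glass mean [ 1.3 22.5 45.7] n [-0.    -0.679  0.735] angle 42.7 5386 tcp [ 2.4 11.1 38.6]
22.5 F [-0.3 -1.3 -0.5] op 0.9086691082713432
ear b tote frame 0
```

The mount leans stably at 43° on the +y wall. I'll close the fingers, come in behind its bottom edge and push it steeper.

Call:
{"name": "arm_command", "arguments": {
  "deltas": [
    {"dx": 0, "dy": 0, "dz": 0.01, "yaw": 0},
    {"dx": 0, "dy": 0, "dz": 0.02, "yaw": 0},
    {"dx": 0, "dy": 0, "dz": 0.02, "yaw": 0},
    {"dx": 0, "dy": 0, "dz": 0.02, "yaw": 0},
    {"dx": 0.0016, "dy": -0.0092, "dz": 0, "yaw": 0},
    {"dx": 0.0016, "dy": -0.0092, "dz": 0, "yaw": 0},
    {"dx": 0.0016, "dy": -0.0092, "dz": 0, "yaw": 0},
    {"dx": 0, "dy": 0, "dz": 0, "yaw": 0}
  ]
}}

```text
t: 23.35
eef_pos: [537.6, -102.1, 107.9]
tcp_rot: [-3.141, -0.0, 1.746]
ft_force: [0.5, 0.1, -0.2]
opening: 0.905
grip_force: 0.0
```

Call:
{"name": "arm_command", "arguments": {
  "deltas": [
    {"dx": 0, "dy": 0, "dz": 0, "yaw": 0},
    {"dx": 0, "dy": 0, "dz": 0, "yaw": 0},
    {"dx": 0, "dy": 0, "dz": 0, "yaw": 0},
    {"dx": 0, "dy": 0, "dz": 0, "yaw": 0},
    {"dx": 0, "dy": 0, "dz": 0, "yaw": 0},
    {"dx": 0, "dy": 0, "dz": 0, "yaw": 0},
    {"dx": 0, "dy": 0, "dz": 0, "yaw": 0},
    {"dx": 0, "dy": 0, "dz": 0, "yaw": 0},
    {"dx": 0, "dy": 0, "dz": 0, "yaw": 0},
    {"dx": 0, "dy": 0, "dz": 0, "yaw": 0}
  ],
  "gripper": 0.0
}}

```text
t: 24.35
eef_pos: [537.7, -100.8, 108.7]
tcp_rot: [3.141, 0.0, 1.747]
ft_force: [-0.4, 0.1, 0.3]
opening: 0.12
grip_force: 0.0
```

```bash
cat > look2.py <<'E'
from h import *
c=read_camera("wrist"); np.savez("wl.npz",**c); P=tote(wpts(c)); hs=cv2.cvtColor(c["color"],cv2.COLOR_RGB2HSV)
g=(P[...,2]>22)&(P[...,2]<85)&(abs(P[...,0])<31)&(P[...,1]>-45)&(P[...,1]<48)&(hs[...,2]>140)
g=cv2.erode(g.astype(np.uint8),np.ones((3,3)))>0
m,n,k=plane(P[g]); print("glass",m.round(1),n.round(3),"angle",np.degrees(np.arccos(n[2])).round(1),k)
s=state(); print(s["t"],"tcp",tote(s["eef_pos"]).round(1),"F",s["ft_force"].round(1),"op",s["opening"])
g=(P[...,2]>111)&(P[...,2]<119)&(abs(P[...,0])<14)&(abs(P[...,1])>60)&(abs(P[...,1])<95)
q=P[g]
for sg in(1,-1):
    w=q[q[:,1]*sg>0]; print("ear",sg,len(w),np.percentile(w,[3,97],axis=0).round(1).tolist() if len(w) else "")
E
python3 look2.py
```

```text
glass [ 2.4 21.2 44.5] [-0.    -0.68   0.733] angle 42.8 3153
24.4 tcp [  2.4 -16.9 108.7] F [-0.6  0.  -0.3] op 0.07730462937507368
ear 1 1728 [[-13.2, 67.9, 112.5], [11.7, 77.4, 116.0]]
ear -1 0
```

Call:
{"name": "arm_command", "arguments": {
  "deltas": [
    {"dx": -0.0003, "dy": 0.0017, "dz": -0.015, "yaw": 0},
    {"dx": 0, "dy": 0, "dz": -0.02, "yaw": 0},
    {"dx": 0, "dy": 0, "dz": -0.02, "yaw": 0},
    {"dx": 0, "dy": 0, "dz": -0.013, "yaw": 0},
    {"dx": 0, "dy": 0, "dz": -0.007, "yaw": 0},
    {"dx": 0, "dy": 0, "dz": 0, "yaw": 0},
    {"dx": -0.0005, "dy": 0.003, "dz": 0, "yaw": 0},
    {"dx": -0.0005, "dy": 0.003, "dz": 0, "yaw": 0},
    {"dx": -0.0005, "dy": 0.003, "dz": 0, "yaw": 0},
    {"dx": -0.0005, "dy": 0.003, "dz": 0, "yaw": 0},
    {"dx": 0, "dy": 0, "dz": 0, "yaw": 0}
  ]
}}

```text
t: 25.5
eef_pos: [535.4, -86.6, 33.9]
tcp_rot: [3.141, 0.0, 1.748]
ft_force: [0.4, -0.6, 0.1]
opening: 0.004
grip_force: 0.4
```

```bash
python3 look2.py
```

```text
glass [ 2.8 32.9 46.7] [ 0.003 -0.709  0.705] angle 45.2 5243
25.55 tcp [ 2.6 -2.7 33.9] F [ 0.9 -0.4 -0.1] op 0.004336668000160968
ear 1 7435 [[-13.0, 75.4, 112.8], [12.9, 84.7, 115.9]]
ear -1 0
```

The push drags the tote along instead of steepening the mount, now at 45°. New plan: nip only the mount's top corner with the fingertips. The small contact patch gives little twist resistance, so it can swing upright.

Call:
{"name": "arm_command", "arguments": {
  "deltas": [
    {"dx": 0.0005, "dy": -0.003, "dz": 0, "yaw": 0},
    {"dx": 0, "dy": 0, "dz": 0.015, "yaw": 0},
    {"dx": 0, "dy": 0, "dz": 0.025, "yaw": 0},
    {"dx": 0, "dy": 0, "dz": 0.025, "yaw": 0},
    {"dx": 0, "dy": 0, "dz": 0.025, "yaw": 0},
    {"dx": 0, "dy": 0, "dz": 0, "yaw": 0}
  ]
}}

```text
t: 26.15
eef_pos: [537.0, -90.6, 126.5]
tcp_rot: [3.137, 0.002, 1.747]
ft_force: [-0.1, -0.6, -0.5]
opening: 0.005
grip_force: 0.0
```

Call:
{"name": "arm_command", "arguments": {
  "deltas": [
    {"dx": -0.001, "dy": 0.007, "dz": 0, "yaw": 0},
    {"dx": -0.001, "dy": 0.007, "dz": 0, "yaw": 0},
    {"dx": -0.001, "dy": 0.007, "dz": 0, "yaw": 0},
    {"dx": -0.001, "dy": 0.007, "dz": 0, "yaw": 0},
    {"dx": 0, "dy": 0, "dz": 0, "yaw": 0},
    {"dx": 0, "dy": 0, "dz": 0, "yaw": 0},
    {"dx": 0, "dy": 0, "dz": 0, "yaw": 0},
    {"dx": 0, "dy": 0, "dz": 0, "yaw": 0}
  ],
  "gripper": 0.088
}}

```text
t: 26.95
eef_pos: [531.9, -62.3, 123.6]
tcp_rot: [3.142, 0.0, 1.747]
ft_force: [-1.3, -0.1, 0.1]
opening: 0.623
grip_force: 0.0
```

```bash
python3 look2.py
python3 - <<'E'
from h import *
c=dict(np.load("wl.npz")); P=tote(wpts(c))
print([P[v,318].round(0).tolist() for v in range(175,310,6)])
cv2.imwrite("pics/w10.png",cv2.cvtColor(c["color"],cv2.COLOR_RGB2BGR)[100:400,80:540])
E
```

```text
glass [ 2.7 31.  45.1] [-0.013 -0.722  0.692] angle 46.2 1900
27.0 tcp [  3.3  22.  123.6] F [ 0.2  1.  -0.1] op 0.6603549749809953
ear 1 1481 [[-13.1, 75.6, 113.0], [13.0, 85.0, 116.0]]
ear -1 0 
[[3.0, 78.0, 114.0], [3.0, 72.0, 90.0], [3.0, 64.0, 52.0], [3.0, 61.0, 55.0], [3.0, 57.0, 57.0], [3.0, 54.0, 61.0], [3.0, 51.0, 63.0], [3.0, 48.0, 64.0], [3.0, 43.0, 58.0], [3.0, 38.0, 52.0], [3.0, 33.0, 47.0], [3.0, 27.0, 41.0], [3.0, 21.0, 36.0], [3.0, 14.0, 28.0], [3.0, 3.0, 8.0], [3.0, -2.0, 8.0], [3.0, -7.0, 7.0], [3.0, -12.0, 7.0], [3.0, -16.0, 9.0], [3.0, -22.0, 7.0], [3.0, -27.0, 8.0], [3.0, -32.0, 8.0], [3.0, -34.0, 14.0]]
```

View pics/w10.png

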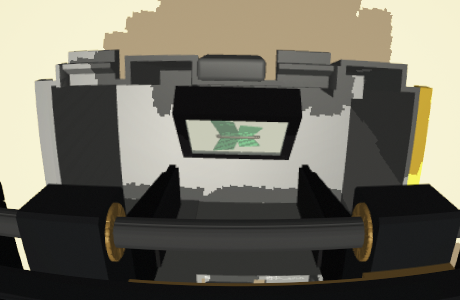

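Wrist view and depth agree: the mount's top corner is at tote y≈48.5, z≈65. I'll go nip it.

Call:
{"name": "arm_command", "arguments": {
  "deltas": [
    {"dx": -0.0012, "dy": 0.0065, "dz": 0, "yaw": 0},
    {"dx": -0.0012, "dy": 0.0065, "dz": 0, "yaw": 0},
    {"dx": -0.0012, "dy": 0.0065, "dz": 0, "yaw": 0},
    {"dx": -0.0012, "dy": 0.0066, "dz": 0, "yaw": 0},
    {"dx": 0, "dy": 0, "dz": -0.015, "yaw": 0},
    {"dx": 0, "dy": 0, "dz": -0.015, "yaw": 0},
    {"dx": 0, "dy": 0, "dz": -0.01, "yaw": 0},
    {"dx": 0, "dy": 0, "dz": -0.006, "yaw": 0},
    {"dx": 0, "dy": 0, "dz": 0, "yaw": 0},
    {"dx": 0, "dy": 0, "dz": 0, "yaw": 0}
  ]
}}

```text
t: 28.0
eef_pos: [527.2, -35.9, 77.9]
tcp_rot: [3.141, 0.0, 1.748]
ft_force: [0.0, 1.8, 0.6]
opening: 0.924
grip_force: 0.0
```

Call:
{"name": "arm_command", "arguments": {
  "deltas": [
    {"dx": 0, "dy": 0, "dz": 0, "yaw": 0},
    {"dx": 0, "dy": 0, "dz": 0, "yaw": 0},
    {"dx": 0, "dy": 0, "dz": 0, "yaw": 0},
    {"dx": 0, "dy": 0, "dz": 0, "yaw": 0}
  ],
  "gripper": 0.07
}}

```text
t: 28.4
eef_pos: [527.2, -36.0, 77.9]
tcp_rot: [3.141, 0.0, 1.747]
ft_force: [-0.6, 0.1, 2.7]
opening: 0.784
grip_force: 30.0
```

Call:
{"name": "arm_command", "arguments": {
  "deltas": [
    {"dx": 0, "dy": 0, "dz": 0.003, "yaw": 0},
    {"dx": 0, "dy": 0, "dz": 0.005, "yaw": 0},
    {"dx": 0, "dy": 0, "dz": 0.006, "yaw": 0},
    {"dx": 0, "dy": 0, "dz": 0.006, "yaw": 0},
    {"dx": 0, "dy": 0, "dz": 0, "yaw": 0},
    {"dx": 0, "dy": 0, "dz": 0, "yaw": 0}
  ]
}}

```text
t: 29.0
eef_pos: [527.1, -35.9, 97.9]
tcp_rot: [3.141, 0.0, 1.747]
ft_force: [-0.0, 0.3, 0.2]
opening: 0.788
grip_force: 30.0
```

```bash
cat > look3.py <<'E'
from h import *
c=read_camera("wrist"); np.savez("wl.npz",**c); P=tote(wpts(c)); s=state(); t=tote(s["eef_pos"])
print(s["t"],"tcp",t.round(1),"F",s["ft_force"].round(1),"op",s["opening"])
for u in(300,335): print([P[v,u].round(0).tolist() for v in range(165,325,6)])
E
python3 look3.py
```

```text
29.05 tcp [ 3.  48.7 97.7] F [ 0.8  0.1 -0.1] op 0.7828256651756014
[[-10.0, 102.0, -0.0], [-10.0, 98.0, -0.0], [-10.0, 94.0, -0.0], [-10.0, 90.0, -0.0], [-10.0, 86.0, 1.0], [-10.0, 81.0, -1.0], [-10.0, 78.0, 1.0], [-10.0, 73.0, -1.0], [-10.0, 69.0, 0.0], [-5.0, 85.0, 90.0], [-5.0, 85.0, 102.0], [-4.0, 85.0, 110.0], [-4.0, 84.0, 115.0], [-4.0, 82.0, 116.0], [-4.0, 79.0, 115.0], [-4.0, 77.0, 114.0], [-6.0, 61.0, 76.0], [-6.0, 58.0, 77.0], [-6.0, 56.0, 79.0], [-6.0, 54.0, 82.0], [-6.0, 52.0, 85.0], [-6.0, 47.0, 81.0], [-7.0, 40.0, 74.0], [-7.0, 33.0, 66.0], [-7.0, 26.0, 59.0], [-8.0, 16.0, 48.0], [-2.0, 79.0, 171.0]]
[[14.0, 102.0, -0.0], [14.0, 98.0, -1.0], [14.0, 94.0, -1.0], [14.0, 90.0, 0.0], [14.0, 86.0, -0.0], [14.0, 82.0, 0.0], [14.0, 77.0, -0.0], [14.0, 73.0, -0.0], [14.0, 69.0, -0.0], [10.0, 85.0, 89.0], [9.0, 85.0, 101.0], [9.0, 85.0, 110.0], [9.0, 84.0, 115.0], [9.0, 82.0, 115.0], [9.0, 79.0, 114.0], [9.0, 77.0, 115.0], [11.0, 60.0, 74.0], [11.0, 58.0, 76.0], [11.0, 56.0, 79.0], [11.0, 53.0, 81.0], [11.0, 51.0, 84.0], [11.0, 47.0, 81.0], [11.0, 40.0, 74.0], [12.0, 34.0, 67.0], [12.0, 27.0, 60.0], [13.0, 17.0, 50.0], [7.0, 79.0, 171.0]]
```

Call:
{"name": "arm_command", "arguments": {
  "deltas": [
    {"dx": 0.0014, "dy": -0.0079, "dz": -0.004, "yaw": 0},
    {"dx": 0.0014, "dy": -0.0079, "dz": -0.005, "yaw": 0},
    {"dx": 0.0014, "dy": -0.0079, "dz": -0.005, "yaw": 0},
    {"dx": 0.0014, "dy": -0.0079, "dz": 0, "yaw": 0},
    {"dx": 0.0014, "dy": -0.0079, "dz": 0, "yaw": 0},
    {"dx": 0.0005, "dy": -0.003, "dz": 0, "yaw": 0},
    {"dx": 0.0005, "dy": -0.003, "dz": 0, "yaw": 0},
    {"dx": 0.0005, "dy": -0.003, "dz": 0, "yaw": 0},
    {"dx": 0.0005, "dy": -0.003, "dz": 0, "yaw": 0},
    {"dx": 0, "dy": 0, "dz": 0, "yaw": 0}
  ]
}}

```text
t: 30.05
eef_pos: [536.2, -87.7, 83.7]
tcp_rot: [3.141, 0.0, 1.747]
ft_force: [-0.1, 1.7, 0.5]
opening: 0.787
grip_force: 30.0
```

```bash
python3 look3.py; python3 look2.py
```

```text
30.1 tcp [ 3.2 -3.7 83.7] F [ 0.5  0.8 -0.2] op 0.787118296135188
[[-9.0, 51.0, 8.0], [-9.0, 47.0, 7.0], [-9.0, 44.0, 8.0], [-9.0, 40.0, 9.0], [-9.0, 36.0, 8.0], [-9.0, 33.0, 9.0], [-9.0, 29.0, 8.0], [-9.0, 25.0, 9.0], [-9.0, 21.0, 9.0], [-9.0, 17.0, 8.0], [-9.0, 14.0, 9.0], [-9.0, 10.0, 8.0], [-9.0, 5.0, 7.0], [-9.0, 2.0, 8.0], [-9.0, -2.0, 8.0], [-6.0, 11.0, 59.0], [-6.0, 8.0, 61.0], [-6.0, 6.0, 64.0], [-6.0, 4.0, 66.0], [-6.0, 1.0, 67.0], [-6.0, -2.0, 69.0], [-6.0, -6.0, 66.0], [-7.0, -13.0, 57.0], [-7.0, -23.0, 45.0], [-8.0, -31.0, 37.0], [-9.0, -43.0, 21.0], [-2.0, 26.0, 156.0]]
[[13.0, 51.0, 8.0], [13.0, 48.0, 8.0], [13.0, 44.0, 8.0], [13.0, 40.0, 8.0], [13.0, 36.0, 8.0], [13.0, 33.0, 9.0], [13.0, 29.0, 8.0], [13.0, 25.0, 8.0], [13.0, 21.0, 8.0], [13.0, 18.0, 9.0], [13.0, 13.0, 7.0], [13.0, 9.0, 7.0], [13.0, 6.0, 8.0], [13.0, 2.0, 8.0], [14.0, -3.0, 7.0], [11.0, 10.0, 59.0], [11.0, 8.0, 61.0], [11.0, 6.0, 63.0], [11.0, 3.0, 65.0], [11.0, 1.0, 68.0], [11.0, -2.0, 68.0], [11.0, -6.0, 67.0], [12.0, -12.0, 59.0], [12.0, -22.0, 47.0], [13.0, -30.0, 38.0], [14.0, -42.0, 22.0], [7.0, 26.0, 156.0]]
glass [  3.  -18.2  51.2] [-0.006 -0.773  0.635] angle 50.6 1065
30.15 tcp [ 3.1 -3.6 83.6] F [ 1.1  1.1 -1.4] op 0.7853038155289775
ear 1 2289 [[-13.2, 67.9, 112.9], [9.5, 77.2, 115.9]]
ear -1 0
```

Call:
{"name": "arm_command", "arguments": {
  "deltas": [
    {"dx": -0.0014, "dy": 0.0079, "dz": 0.002, "yaw": 0},
    {"dx": -0.0014, "dy": 0.0079, "dz": 0.002, "yaw": 0},
    {"dx": -0.0014, "dy": 0.0079, "dz": 0, "yaw": 0},
    {"dx": -0.0014, "dy": 0.0079, "dz": 0, "yaw": 0},
    {"dx": -0.0014, "dy": 0.0079, "dz": 0, "yaw": 0},
    {"dx": -0.0004, "dy": 0.002, "dz": -0.002, "yaw": 0},
    {"dx": 0, "dy": 0, "dz": -0.002, "yaw": 0},
    {"dx": 0, "dy": 0, "dz": -0.001, "yaw": 0},
    {"dx": 0, "dy": 0, "dz": -0.001, "yaw": 0},
    {"dx": 0, "dy": 0, "dz": 0, "yaw": 0}
  ]
}}

```text
t: 31.15
eef_pos: [528.6, -46.2, 81.4]
tcp_rot: [-3.141, -0.0, 1.747]
ft_force: [-0.1, -0.5, -0.3]
opening: 0.79
grip_force: 30.0
```

```bash
python3 look2.py
```

```text
glass [ 2.  22.6 49.7] [-0.006 -0.729  0.684] angle 46.8 1418
31.2 tcp [ 2.9 38.4 81.6] F [-0.3 -0.2 -0.3] op 0.7837013678297939
ear 1 2113 [[-13.3, 68.4, 112.1], [9.3, 77.6, 115.8]]
ear -1 0
```

Call:
{"name": "arm_command", "arguments": {
  "deltas": [
    {"dx": -0.0003, "dy": 0.0015, "dz": -0.001, "yaw": 0},
    {"dx": -0.0003, "dy": 0.0015, "dz": -0.001, "yaw": 0},
    {"dx": 0, "dy": 0, "dz": -0.001, "yaw": 0},
    {"dx": 0, "dy": 0, "dz": -0.001, "yaw": 0},
    {"dx": 0, "dy": 0, "dz": 0, "yaw": 0}
  ]
}}

```text
t: 31.7
eef_pos: [528.3, -43.3, 78.6]
tcp_rot: [3.141, 0.001, 1.748]
ft_force: [-3.5, -2.9, 14.0]
opening: 0.786
grip_force: 30.1
```

Call:
{"name": "arm_command", "arguments": {
  "deltas": [
    {"dx": 0, "dy": 0, "dz": 0, "yaw": 0},
    {"dx": 0, "dy": 0, "dz": 0, "yaw": 0},
    {"dx": 0, "dy": 0, "dz": 0, "yaw": 0},
    {"dx": 0, "dy": 0, "dz": 0, "yaw": 0}
  ],
  "gripper": 0.083
}}

```text
t: 32.1
eef_pos: [528.0, -42.9, 77.5]
tcp_rot: [-3.141, -0.0, 1.748]
ft_force: [-0.1, -0.1, 0.9]
opening: 0.872
grip_force: 0.0
```

```bash
python3 look2.py;python3 - <<'E'
from h import *
c=dict(np.load("wl.npz")); P=tote(wpts(c))
for u in(300,335): print([P[v,u].round(1).tolist() for v in range(230,310,4)])
E
```

```text
glass [ 2.4 25.4 47.3] [-0.001 -0.739  0.674] angle 47.6 1280
32.15 tcp [ 2.9 41.7 77.5] F [-0.4  0.6 -0.1] op 0.8712447253241057
ear 1 2218 [[-13.3, 68.6, 112.1], [9.5, 77.7, 115.8]]
ear -1 0 
[[-4.9, 77.7, 86.9], [-4.6, 77.6, 92.5], [-4.4, 77.3, 96.9], [-4.0, 77.9, 104.4], [-3.9, 77.1, 106.5], [-3.7, 77.4, 112.1], [-3.6, 76.6, 113.8], [-3.6, 75.6, 114.9], [-3.6, 74.3, 115.0], [-3.6, 72.7, 114.5], [-3.5, 71.9, 116.1], [-3.6, 69.9, 114.5], [-3.7, 68.0, 113.4], [-6.3, 45.6, 62.6], [-6.3, 43.8, 63.3], [-6.2, 42.6, 65.5], [-6.4, 39.3, 62.8], [-6.7, 34.5, 57.1], [-7.1, 29.5, 51.3], [-7.3, 25.6, 48.3]]
[[8.9, 77.7, 86.5], [8.6, 78.2, 94.3], [8.4, 77.7, 98.1], [8.1, 77.9, 104.2], [8.0, 77.6, 107.8], [7.7, 78.0, 113.8], [7.8, 76.5, 113.2], [7.8, 75.5, 114.4], [7.8, 74.1, 114.4], [7.8, 73.1, 115.5], [7.8, 71.5, 114.7], [7.8, 70.3, 115.2], [7.9, 68.3, 113.9], [10.5, 45.9, 63.0], [10.5, 44.1, 63.8], [10.5, 42.6, 65.1], [10.6, 39.9, 63.8], [10.9, 35.1, 58.0], [11.3, 30.1, 52.2], [11.5, 25.8, 48.3]]
```

Call:
{"name": "arm_command", "arguments": {
  "deltas": [
    {"dx": 0, "dy": 0, "dz": 0.004, "yaw": 0},
    {"dx": 0, "dy": 0, "dz": 0, "yaw": 0},
    {"dx": 0, "dy": 0, "dz": 0, "yaw": 0}
  ]
}}

```text
t: 32.45
eef_pos: [528.1, -43.0, 81.8]
tcp_rot: [3.141, 0.0, 1.747]
ft_force: [-0.5, -0.7, -0.4]
opening: 0.873
grip_force: 0.0
```

Call:
{"name": "arm_command", "arguments": {
  "deltas": [
    {"dx": 0, "dy": 0, "dz": 0, "yaw": 0},
    {"dx": 0, "dy": 0, "dz": 0, "yaw": 0},
    {"dx": 0, "dy": 0, "dz": 0, "yaw": 0},
    {"dx": 0, "dy": 0, "dz": 0.004, "yaw": 0},
    {"dx": 0, "dy": 0, "dz": 0.008, "yaw": 0},
    {"dx": 0, "dy": 0, "dz": 0.008, "yaw": 0},
    {"dx": 0, "dy": 0, "dz": 0, "yaw": 0},
    {"dx": 0, "dy": 0, "dz": 0, "yaw": 0}
  ],
  "gripper": 0.07
}}

```text
t: 33.25
eef_pos: [528.2, -43.0, 102.1]
tcp_rot: [3.141, 0.0, 1.747]
ft_force: [-1.0, 0.9, -0.3]
opening: 0.761
grip_force: 30.0
```

```bash
python3 look2.py;python3 - <<'E'
from h import *
c=dict(np.load("wl.npz")); P=tote(wpts(c))
for u in(300,): print([P[v,u].round(1).tolist() for v in range(250,314,4)])
E
```

```text
glass [ 2.  26.9 67.2] [-0.001 -0.785  0.62 ] angle 51.7 895
33.3 tcp [  2.8  41.7 101.8] F [ 0.1  0.1 -1.3] op 0.7638714924527974
ear 1 1588 [[-13.3, 68.3, 112.3], [9.4, 77.7, 115.9]]
ear -1 0 
[[-4.7, 70.2, 114.3], [-4.7, 68.9, 115.1], [-6.6, 54.1, 76.7], [-6.6, 52.5, 77.9], [-6.5, 50.5, 78.5], [-6.5, 49.2, 80.7], [-6.5, 47.3, 81.1], [-6.4, 45.5, 82.2], [-6.3, 44.3, 84.2], [-6.4, 42.2, 84.5], [-6.4, 39.6, 83.5], [-6.8, 34.8, 77.6], [-7.1, 29.3, 70.7], [-7.6, 22.5, 61.5], [-8.0, 16.9, 55.4], [-8.6, 9.1, 45.2]]
```

Thin nip works: gravity alone swung it to about 52°. I'll move towards -y so the bottom edge swings against the -y wall.

Call:
{"name": "arm_command", "arguments": {
  "deltas": [
    {"dx": 0.0014, "dy": -0.0079, "dz": -0.004, "yaw": 0},
    {"dx": 0.0014, "dy": -0.0079, "dz": -0.005, "yaw": 0},
    {"dx": 0.0014, "dy": -0.0079, "dz": -0.004, "yaw": 0},
    {"dx": 0.0014, "dy": -0.0079, "dz": 0, "yaw": 0},
    {"dx": 0.0014, "dy": -0.0079, "dz": 0, "yaw": 0},
    {"dx": 0.0005, "dy": -0.003, "dz": 0, "yaw": 0},
    {"dx": 0.0005, "dy": -0.003, "dz": 0, "yaw": 0},
    {"dx": 0.0005, "dy": -0.003, "dz": 0, "yaw": 0},
    {"dx": 0.0005, "dy": -0.003, "dz": 0, "yaw": 0},
    {"dx": 0.0005, "dy": -0.003, "dz": 0, "yaw": 0},
    {"dx": 0.0005, "dy": -0.003, "dz": 0, "yaw": 0},
    {"dx": 0.0005, "dy": -0.003, "dz": 0, "yaw": 0},
    {"dx": 0, "dy": 0, "dz": 0, "yaw": 0}
  ]
}}

```text
t: 34.6
eef_pos: [538.6, -103.8, 88.7]
tcp_rot: [3.141, 0.0, 1.747]
ft_force: [-0.6, 0.7, -1.3]
opening: 0.763
grip_force: 30.0
```

```bash
python3 look2.py;python3 - <<'E'
from h import *
c=dict(np.load("wl.npz")); P=tote(wpts(c))
for u in(300,): print([P[v,u].round(1).tolist() for v in range(250,318,4)])
E
```

```text
glass [-29.7 -42.4  44.9] [-0.896  0.114  0.429] angle 64.6 15
34.65 tcp [  2.8 -19.9  88.6] F [-0.1  0.6 -0.1] op 0.7640849240197664
ear 1 2098 [[-13.2, 67.7, 112.5], [9.5, 77.1, 116.0]]
ear -1 0 
[[-6.6, -2.6, 65.5], [-6.6, -4.5, 66.0], [-6.6, -6.3, 66.7], [-6.6, -8.3, 67.2], [-6.6, -10.3, 67.4], [-6.6, -12.0, 68.4], [-6.5, -13.5, 70.1], [-6.5, -15.5, 70.2], [-6.5, -17.7, 70.2], [-6.5, -19.0, 72.1], [-9.0, -42.6, 23.1], [-8.8, -43.1, 28.3], [-8.6, -43.8, 32.8], [-8.4, -44.3, 37.4], [-8.3, -45.5, 40.4], [-8.0, -45.5, 45.6], [-7.8, -45.9, 49.9]]
```

Call:
{"name": "arm_command", "arguments": {
  "deltas": [
    {"dx": 0.0005, "dy": -0.003, "dz": 0, "yaw": 0},
    {"dx": 0.0005, "dy": -0.003, "dz": 0, "yaw": 0},
    {"dx": 0.0005, "dy": -0.003, "dz": 0, "yaw": 0},
    {"dx": 0.0005, "dy": -0.003, "dz": 0, "yaw": 0},
    {"dx": 0.0005, "dy": -0.003, "dz": 0, "yaw": 0},
    {"dx": 0.0003, "dy": -0.002, "dz": 0, "yaw": 0},
    {"dx": 0, "dy": 0, "dz": 0, "yaw": 0}
  ]
}}

```text
t: 35.35
eef_pos: [541.5, -120.8, 88.7]
tcp_rot: [3.141, 0.0, 1.747]
ft_force: [0.3, 0.7, 0.1]
opening: 0.738
grip_force: 0.1
```

```bash
cat > look4.py <<'E'
from h import *
c=read_camera("wrist"); np.savez("wl.npz",**c); P=tote(wpts(c)); s=state(); t=tote(s["eef_pos"])
print(s["t"],"tcp",t.round(1),"F",s["ft_force"].round(1),"op",s["opening"])
g=(P[...,2]>111)&(P[...,2]<119)&(abs(P[...,0])<14)&(P[...,1]>60)&(P[...,1]<95)
print("ear a",np.percentile(P[g],[3,97],axis=0)[:,1].round(1) if g.any() else "")
print([P[v,300].round(1).tolist() for v in range(250,318,4)])
E
python3 look4.py
```

```text
35.4 tcp [  2.7 -37.2  88.6] F [-0.2  0.5 -0.5] op 0.7382365068512633
ear a [66.5 75.9]
[[-6.8, -20.5, 63.5], [-6.7, -21.2, 67.5], [-6.6, -22.7, 69.2], [-6.7, -25.4, 67.5], [-6.7, -27.5, 67.6], [-6.7, -29.4, 68.1], [-6.8, -31.7, 67.6], [-6.7, -33.6, 68.2], [-6.8, -36.0, 67.6], [-6.8, -38.0, 68.1], [-6.9, -40.3, 67.7], [-7.5, -48.2, 55.3], [-7.3, -48.1, 60.5], [-7.2, -49.2, 63.2], [-7.0, -50.1, 66.1], [-6.8, -49.9, 71.0], [-6.7, -50.7, 74.0]]
```

The mount slipped from the nip and is now standing upright. Its top is level at z=68, at y -41..-20. I'll grip it by its ends and bring it to the tote's middle.

Call:
{"name": "arm_command", "arguments": {
  "deltas": [
    {"dx": 0, "dy": 0, "dz": 0.01, "yaw": 0},
    {"dx": -0.0012, "dy": 0.0066, "dz": 0.01, "yaw": 0},
    {"dx": 0, "dy": 0, "dz": 0, "yaw": 0},
    {"dx": 0, "dy": 0, "dz": 0, "yaw": 0},
    {"dx": 0, "dy": 0, "dz": 0, "yaw": 0},
    {"dx": 0, "dy": 0, "dz": 0, "yaw": 0}
  ],
  "gripper": 0.092
}}

```text
t: 36.0
eef_pos: [540.1, -113.9, 108.5]
tcp_rot: [-3.141, -0.0, 1.747]
ft_force: [0.7, -0.4, 0.0]
opening: 0.967
grip_force: 0.0
```

Run:
```python
from h import *
c=read_camera("wrist"); P=tote(wpts(c)); s=state(); t=tote(s["eef_pos"]); print(t,s["opening"])
g=(abs(P[...,2]-68)<4)&(abs(P[...,0]-2)<60)&(P[...,1]<-5)&(P[...,1]>-46)&(np.arange(480)[:,None]<318)
n,l,st,_=cv2.connectedComponentsWithStats(g.astype(np.uint8)); i=1+np.argmax(st[1:,4]); q=P[l==i]
print(rect(q),len(q),plane(q)[1].round(3)); print(np.percentile(q,[1,99],axis=0).round(1))
```

```text
[  2.52123794 -30.25624628 108.43573224] 0.966042458017585
[  4.1 -30.4  76.6  21.3  -0.8] 4943 [0.001 0.007 1.   ]
[[-33.2 -40.4  64.8]
 [ 41.3 -20.   69.3]]
```

Call:
{"name": "arm_command", "arguments": {
  "deltas": [
    {"dx": 0.0015, "dy": 0.0003, "dz": -0.012, "yaw": -0.5},
    {"dx": 0, "dy": 0, "dz": -0.015, "yaw": 0},
    {"dx": 0, "dy": 0, "dz": -0.012, "yaw": 0},
    {"dx": 0, "dy": 0, "dz": -0.009, "yaw": 0},
    {"dx": 0, "dy": 0, "dz": 0, "yaw": 0},
    {"dx": 0, "dy": 0, "dz": 0, "yaw": 0}
  ]
}}

```text
t: 36.65
eef_pos: [541.5, -113.5, 60.4]
tcp_rot: [-3.141, -0.0, 1.739]
ft_force: [-0.3, 0.5, -0.9]
opening: 0.968
grip_force: 0.6
```

Call:
{"name": "arm_command", "arguments": {
  "deltas": [
    {"dx": 0, "dy": 0, "dz": 0, "yaw": 0},
    {"dx": 0, "dy": 0, "dz": 0, "yaw": 0},
    {"dx": 0, "dy": 0, "dz": 0, "yaw": 0},
    {"dx": 0, "dy": 0, "dz": 0, "yaw": 0},
    {"dx": 0, "dy": 0, "dz": 0, "yaw": 0},
    {"dx": 0, "dy": 0, "dz": 0.004, "yaw": 0},
    {"dx": 0, "dy": 0, "dz": 0.004, "yaw": 0},
    {"dx": -0.0013, "dy": 0.0075, "dz": 0, "yaw": 0},
    {"dx": -0.0013, "dy": 0.0075, "dz": 0, "yaw": 0},
    {"dx": -0.0013, "dy": 0.0075, "dz": 0, "yaw": 0},
    {"dx": -0.0013, "dy": 0.0075, "dz": 0, "yaw": 0},
    {"dx": 0, "dy": 0, "dz": -0.004, "yaw": 0},
    {"dx": 0, "dy": 0, "dz": -0.003, "yaw": 0},
    {"dx": 0, "dy": 0, "dz": -0.001, "yaw": 0},
    {"dx": 0, "dy": 0, "dz": 0, "yaw": 0}
  ],
  "gripper": 0.07
}}

```text
t: 38.15
eef_pos: [536.5, -83.5, 61.0]
tcp_rot: [3.141, -0.0, 1.739]
ft_force: [-2.1, 3.3, 10.3]
opening: 0.796
grip_force: 30.0
```

Call:
{"name": "arm_command", "arguments": {
  "deltas": [
    {"dx": 0, "dy": 0, "dz": 0, "yaw": 0},
    {"dx": 0, "dy": 0, "dz": 0, "yaw": 0},
    {"dx": 0, "dy": 0, "dz": 0, "yaw": 0},
    {"dx": 0, "dy": 0, "dz": 0.02, "yaw": 0},
    {"dx": 0, "dy": 0, "dz": 0.03, "yaw": 0},
    {"dx": 0, "dy": 0, "dz": 0, "yaw": 0}
  ],
  "gripper": 0.09
}}

```text
t: 38.75
eef_pos: [537.8, -84.0, 113.4]
tcp_rot: [3.137, 0.002, 1.739]
ft_force: [0.7, -0.2, -0.3]
opening: 0.946
grip_force: 0.0
```

```bash
cat > stand.py <<'E'
from h import *
import sys
def stand(y0,y1,x0=-60,x1=66):
    c=read_camera("wrist"); np.savez("wl.npz",**c); P=tote(wpts(c)); s=state(); t=tote(s["eef_pos"]); print(s["t"],t.round(1),np.degrees(s["tcp_rot"][2]).round(1),s["opening"])
    g=(abs(P[...,2]-68)<4)&(P[...,0]>x0)&(P[...,0]<x1)&(P[...,1]<y1)&(P[...,1]>y0)&(np.arange(480)[:,None]<318)
    n,l,st,_=cv2.connectedComponentsWithStats(g.astype(np.uint8)); i=1+np.argmax(st[1:,4]); q=P[l==i]
    print("rect",rect(q),len(q),plane(q)[1].round(3),np.percentile(q,[1,99],axis=0).round(1).tolist())
    g=(P[...,2]>111)&(P[...,2]<119)&(abs(P[...,0])<14)&(P[...,1]>60)&(P[...,1]<95)
    print("ear a",np.percentile(P[g],[3,97],axis=0)[:,1].round(1) if g.any() else "")
stand(*map(float,sys.argv[1:]))
E
python3 stand.py -35 35
```

```text
38.8 [  4.8  -0.2 111.9] 99.6 0.9452187461074324
rect [ 3.7 -0.5 76.2 21.1 -0. ] 4715 [0.002 0.007 1.   ] [[-33.5, -10.5, 64.7], [41.0, 9.7, 69.3]]
ear a [66.1 75.4]
```

Call:
{"name": "arm_command", "arguments": {
  "deltas": [
    {"dx": -0.0005, "dy": 0, "dz": 0.015, "yaw": -7},
    {"dx": -0.0005, "dy": 0, "dz": 0.015, "yaw": -7},
    {"dx": 0, "dy": 0, "dz": 0, "yaw": -7},
    {"dx": 0, "dy": 0, "dz": 0, "yaw": -7},
    {"dx": 0, "dy": 0, "dz": 0, "yaw": -7},
    {"dx": 0, "dy": 0, "dz": 0, "yaw": -7},
    {"dx": 0, "dy": 0, "dz": 0, "yaw": -7},
    {"dx": 0, "dy": 0, "dz": 0, "yaw": -7},
    {"dx": 0, "dy": 0, "dz": 0, "yaw": -7},
    {"dx": 0, "dy": 0, "dz": 0, "yaw": -7},
    {"dx": 0, "dy": 0, "dz": 0, "yaw": -7},
    {"dx": 0, "dy": 0, "dz": 0, "yaw": -7},
    {"dx": 0, "dy": 0, "dz": 0, "yaw": -5.7},
    {"dx": 0, "dy": 0, "dz": 0, "yaw": 0},
    {"dx": 0, "dy": 0, "dz": 0, "yaw": 0}
  ],
  "gripper": 0.045
}}

```text
t: 40.3
eef_pos: [535.2, -83.6, 140.0]
tcp_rot: [-3.141, 0.001, 0.176]
ft_force: [0.5, -0.3, 0.6]
opening: 0.472
grip_force: 0.0
```

```bash
python3 stand.py -35 35
python3 - <<'E'
from h import *
c=dict(np.load("wl.npz")); P=tote(wpts(c))
g=(P[...,2]>86)&(P[...,2]<94)&(abs(P[...,1])<100)&(abs(P[...,0])<130)
q=P[g]; print("rim",np.percentile(q,[1,99],axis=0).round(1).tolist())
g=(P[...,2]>111)&(P[...,2]<119)&(abs(P[...,0])<40)&(abs(P[...,1])>45)&(abs(P[...,1])<95)
for sg in(1,-1):
    q=P[g&(P[...,1]*sg>0)]; print(sg,np.percentile(q,[2,98],axis=0).round(1).tolist() if len(q) else "")
E
```

```text
40.35 [  3.    0.4 140.1] 10.1 0.4749407740575799
rect [ 3.4 -1.  76.8 20.2 -0.3] 3662 [ 0.001 -0.001  1.   ] [[-33.9, -10.7, 66.3], [41.5, 9.0, 69.4]]
ear a [65.5 74.8]
rim [[-11.2, -69.2, 86.2], [107.2, 77.9, 93.6]]
1 [[-1.6, 65.5, 111.3], [10.6, 74.9, 115.9]]
-1 [[-0.6, -67.6, 111.5], [13.9, -58.1, 115.9]]
```

Call:
{"name": "arm_command", "arguments": {
  "deltas": [
    {"dx": 0, "dy": -0.001, "dz": -0.02, "yaw": 0},
    {"dx": 0, "dy": 0, "dz": -0.02, "yaw": 0},
    {"dx": 0, "dy": 0, "dz": -0.02, "yaw": 0},
    {"dx": 0, "dy": 0, "dz": -0.012, "yaw": 0},
    {"dx": 0, "dy": 0, "dz": -0.005, "yaw": 0},
    {"dx": 0, "dy": 0, "dz": 0, "yaw": 0},
    {"dx": 0, "dy": 0, "dz": 0, "yaw": 0}
  ]
}}

```text
t: 41.05
eef_pos: [535.8, -84.6, 64.2]
tcp_rot: [3.141, -0.001, 0.174]
ft_force: [0.2, -0.1, 0.3]
opening: 0.475
grip_force: 0.0
```

Call:
{"name": "arm_command", "arguments": {
  "deltas": [
    {"dx": 0, "dy": 0, "dz": 0, "yaw": 0},
    {"dx": 0, "dy": 0, "dz": 0, "yaw": 0},
    {"dx": 0, "dy": 0, "dz": 0, "yaw": 0},
    {"dx": 0, "dy": 0, "dz": 0, "yaw": 0},
    {"dx": 0, "dy": 0, "dz": 0, "yaw": 0},
    {"dx": 0, "dy": 0, "dz": 0, "yaw": 0},
    {"dx": 0, "dy": 0, "dz": 0.01, "yaw": 0},
    {"dx": 0, "dy": 0, "dz": 0.02, "yaw": 0},
    {"dx": 0, "dy": 0, "dz": 0.03, "yaw": 0},
    {"dx": 0, "dy": 0, "dz": 0.03, "yaw": 0},
    {"dx": 0, "dy": 0, "dz": 0.03, "yaw": 0},
    {"dx": 0, "dy": 0, "dz": 0, "yaw": 0}
  ],
  "gripper": 0.015
}}

```text
t: 42.25
eef_pos: [536.7, -84.9, 187.7]
tcp_rot: [3.139, -0.006, 0.173]
ft_force: [-0.3, -0.9, -0.9]
opening: 0.209
grip_force: 30.0
```

Call:
{"name": "arm_command", "arguments": {
  "deltas": [
    {"dx": -0.0059, "dy": -0.0007, "dz": 0, "yaw": 6.9},
    {"dx": -0.0059, "dy": -0.0007, "dz": 0, "yaw": 6.9},
    {"dx": -0.0059, "dy": -0.0007, "dz": 0, "yaw": 6.9},
    {"dx": -0.0059, "dy": -0.0007, "dz": 0, "yaw": 6.9},
    {"dx": -0.0059, "dy": -0.0007, "dz": 0, "yaw": 6.9},
    {"dx": -0.0059, "dy": -0.0007, "dz": 0, "yaw": 6.9},
    {"dx": -0.0059, "dy": -0.0007, "dz": 0, "yaw": 6.9},
    {"dx": -0.0059, "dy": -0.0007, "dz": 0, "yaw": 6.9},
    {"dx": -0.0059, "dy": -0.0007, "dz": 0, "yaw": 6.9},
    {"dx": -0.0059, "dy": -0.0007, "dz": 0, "yaw": 6.9},
    {"dx": -0.0059, "dy": -0.0007, "dz": 0, "yaw": 6.9},
    {"dx": -0.0059, "dy": -0.0007, "dz": 0, "yaw": 6.9},
    {"dx": -0.0059, "dy": -0.0007, "dz": 0, "yaw": 6.9},
    {"dx": 0, "dy": 0, "dz": 0, "yaw": 0},
    {"dx": 0, "dy": 0, "dz": 0, "yaw": 0}
  ]
}}

```text
t: 43.75
eef_pos: [458.8, -93.7, 183.5]
tcp_rot: [-3.141, -0.0, 1.735]
ft_force: [1.1, -0.5, -1.2]
opening: 0.208
grip_force: 30.0
```

Run:
```python
from h import *
s=state(); print(tote(s["eef_pos"]),np.degrees(s["tcp_rot"]))
c,P,H=tophsv(); T=tote(P)
g=(T[...,2]>82)&(T[...,2]<98)&(T[...,0]>-135)&(T[...,0]<125)&(abs(T[...,1]-4)<85); q=T[g]
print(np.percentile(q,[0.5,1,99,99.5],axis=0).round(1).tolist(),rect(q),len(q))
```

```text
[-74.10979559   3.63952536 183.48188647] [-1.79990855e+02 -7.97294830e-03  9.94101713e+01]
[[-84.8, -68.2, 82.2], [-49.0, -67.5, 82.5], [108.8, 79.6, 97.3], [109.1, 80.3, 97.5]] [ 12.5   4.5 198.4 150.3   4.6] 674
```

Call:
{"name": "arm_command", "arguments": {
  "deltas": [
    {"dx": 0, "dy": 0, "dz": -0.015, "yaw": 0.5},
    {"dx": 0, "dy": 0, "dz": -0.025, "yaw": 0},
    {"dx": 0, "dy": 0, "dz": -0.025, "yaw": 0},
    {"dx": 0, "dy": 0, "dz": -0.025, "yaw": 0},
    {"dx": 0, "dy": 0, "dz": -0.015, "yaw": 0},
    {"dx": 0, "dy": 0, "dz": -0.009, "yaw": 0},
    {"dx": 0, "dy": 0, "dz": -0.004, "yaw": 0},
    {"dx": 0, "dy": 0, "dz": -0.001, "yaw": 0},
    {"dx": 0, "dy": 0, "dz": 0, "yaw": 0}
  ]
}}

```text
t: 44.7
eef_pos: [459.0, -93.7, 65.1]
tcp_rot: [3.141, 0.0, 1.747]
ft_force: [-0.4, 0.5, -0.6]
opening: 0.21
grip_force: 30.0
```

Call:
{"name": "arm_command", "arguments": {
  "deltas": [
    {"dx": 0, "dy": 0, "dz": -0.001, "yaw": 0},
    {"dx": 0, "dy": 0, "dz": 0, "yaw": 0}
  ]
}}

```text
t: 44.9
eef_pos: [458.9, -93.7, 64.1]
tcp_rot: [3.141, 0.0, 1.747]
ft_force: [0.3, 0.7, -1.0]
opening: 0.209
grip_force: 30.0
```

Call:
{"name": "arm_command", "arguments": {
  "deltas": [
    {"dx": 0, "dy": 0, "dz": -0.001, "yaw": 0},
    {"dx": 0, "dy": 0, "dz": 0, "yaw": 0}
  ]
}}

```text
t: 45.1
eef_pos: [458.7, -93.8, 63.1]
tcp_rot: [3.141, 0.0, 1.747]
ft_force: [-2.5, -0.8, 6.5]
opening: 0.21
grip_force: 30.0
```

Call:
{"name": "arm_command", "arguments": {
  "deltas": [
    {"dx": 0, "dy": 0, "dz": 0, "yaw": 0},
    {"dx": 0, "dy": 0, "dz": 0, "yaw": 0},
    {"dx": 0, "dy": 0, "dz": 0, "yaw": 0},
    {"dx": 0, "dy": 0, "dz": 0, "yaw": 0}
  ],
  "gripper": 0.032
}}

```text
t: 45.5
eef_pos: [459.1, -93.7, 62.7]
tcp_rot: [3.141, 0.0, 1.747]
ft_force: [1.5, 0.8, -1.0]
opening: 0.333
grip_force: 0.9
```

Call:
{"name": "arm_command", "arguments": {
  "deltas": [
    {"dx": 0, "dy": 0, "dz": 0.02, "yaw": 0},
    {"dx": 0, "dy": 0, "dz": 0.03, "yaw": 0},
    {"dx": 0, "dy": 0, "dz": 0.03, "yaw": 0},
    {"dx": 0, "dy": 0, "dz": 0.03, "yaw": 0},
    {"dx": 0, "dy": 0, "dz": 0.03, "yaw": 0},
    {"dx": 0, "dy": 0, "dz": 0, "yaw": 0}
  ]
}}

```text
t: 46.1
eef_pos: [459.9, -94.0, 205.8]
tcp_rot: [3.137, 0.003, 1.748]
ft_force: [0.2, 0.8, 0.3]
opening: 0.338
grip_force: 0.0
```

```bash
python3 stand.py -40 48 -95 -40
python3 - <<'E'
from h import *
c,P,H=tophsv(); T=tote(P)
q=blob(T,(H[...,0]>100)&(H[...,0]<125)&(H[...,1]>150),70,130); print("blue",rect(P[(H[...,0]>100)&(H[...,0]<125)&(H[...,1]>150)&(P[...,2]>82)&(P[...,2]<100)&(P[...,0]>380)]))
w=np.zeros(P.shape[:2],bool); w[250:305,140:190]=1
print("bfly",rect(blob(P,w,11,40)))
E
```

```text
46.15 [-73.7   3.4 204. ] 100.1 0.33618438941782613
rect [-74.9   4.1  76.1  19.9 -89.5] 2300 [ 0.003 -0.     1.   ] [[-84.4, -33.1, 66.3], [-64.8, 41.8, 69.5]]
ear a [66.4 75.5]
blue [ 554.7 -271.8  210.2  147.8   11.4]
bfly [520.6 364.7  77.5  62.7  29. ]
```

Mount A is filed upright at x≈-75. Next is the butterfly mount, thin-nipped straight off the desk.

Call:
{"name": "arm_command", "arguments": {
  "deltas": [
    {"dx": 0.0024, "dy": 0.027, "dz": -0.003, "yaw": 1.05},
    {"dx": 0.0024, "dy": 0.027, "dz": -0.003, "yaw": 1.05},
    {"dx": 0.0024, "dy": 0.027, "dz": -0.003, "yaw": 1.05},
    {"dx": 0.0024, "dy": 0.027, "dz": -0.003, "yaw": 1.05},
    {"dx": 0.0024, "dy": 0.027, "dz": -0.003, "yaw": 1.05},
    {"dx": 0.0024, "dy": 0.027, "dz": -0.003, "yaw": 1.05},
    {"dx": 0.0024, "dy": 0.027, "dz": -0.003, "yaw": 1.05},
    {"dx": 0.0024, "dy": 0.027, "dz": -0.003, "yaw": 1.05},
    {"dx": 0.0024, "dy": 0.027, "dz": -0.003, "yaw": 1.05},
    {"dx": 0.0024, "dy": 0.027, "dz": -0.003, "yaw": 1.05},
    {"dx": 0.0024, "dy": 0.027, "dz": -0.003, "yaw": 1.05},
    {"dx": 0.0024, "dy": 0.027, "dz": -0.003, "yaw": 1.05},
    {"dx": 0.0024, "dy": 0.027, "dz": -0.003, "yaw": 1.05},
    {"dx": 0.0024, "dy": 0.027, "dz": -0.003, "yaw": 1.05},
    {"dx": 0.0024, "dy": 0.027, "dz": -0.003, "yaw": 1.05},
    {"dx": 0.0024, "dy": 0.027, "dz": -0.003, "yaw": 1.05},
    {"dx": 0.0024, "dy": 0.027, "dz": -0.003, "yaw": 1.05},
    {"dx": 0, "dy": 0, "dz": 0, "yaw": 1.05}
  ],
  "gripper": 0.09
}}

```text
t: 48.0
eef_pos: [498.8, 367.4, 149.3]
tcp_rot: [-3.139, -0.0, 2.08]
ft_force: [-0.2, 0.5, 0.0]
opening: 0.946
grip_force: 0.0
```

```bash
cat > flat.py <<'E'
from h import *
c=read_camera("wrist"); P=wpts(c); s=state(); e=s["eef_pos"]; y=s["tcp_rot"][2]; print(s["t"],e.round(1),np.degrees(y),s["opening"])
g=(P[...,2]>13)&(P[...,2]<27)&(np.hypot(P[...,0]-520,P[...,1]-363)<60)&(np.arange(480)[:,None]<318)
q=P[g]; r=rect(q); print(r,len(q))
X=np.array([np.cos(y),np.sin(y)]); Y=np.array([-X[1],X[0]])
d=q[:,:2]-e[:2]; print("tool x ext",np.percentile(d@X,[1,50,99]).round(1),"y ext",np.percentile(d@Y,[1,99]).round(1))
E
python3 flat.py
```

```text
48.05 [498.8 365.9 149.6] 119.2378076400927 0.9448646231779667
[519.9 363.1  76.4  61.3  29.1] 7081
tool x ext [-42.3 -10.8  17.4] y ext [-54.2  20.4]
```

Call:
{"name": "arm_command", "arguments": {
  "deltas": [
    {"dx": 0.001, "dy": 0.01, "dz": -0.01, "yaw": 0},
    {"dx": 0.001, "dy": 0.01, "dz": -0.02, "yaw": 0},
    {"dx": 0.001, "dy": 0.0092, "dz": -0.025, "yaw": 0},
    {"dx": 0, "dy": 0, "dz": -0.025, "yaw": 0},
    {"dx": 0, "dy": 0, "dz": -0.02, "yaw": 0},
    {"dx": 0, "dy": 0, "dz": -0.01, "yaw": 0},
    {"dx": 0, "dy": 0, "dz": -0.0035, "yaw": 0},
    {"dx": 0, "dy": 0, "dz": 0, "yaw": 0},
    {"dx": 0, "dy": 0, "dz": 0, "yaw": 0}
  ]
}}

```text
t: 48.95
eef_pos: [503.0, 394.6, 39.0]
tcp_rot: [3.14, -0.0, 2.077]
ft_force: [0.3, -0.1, 0.1]
opening: 0.948
grip_force: 0.0
```

Run:
```python
from h import *
s=state(); print(s["eef_pos"].round(1),np.degrees(s["tcp_rot"]))
```

```text
[503.  394.6  39. ] [ 1.79926233e+02 -2.65258574e-03  1.19001790e+02]
```

Call:
{"name": "arm_command", "arguments": {
  "deltas": [
    {"dx": 0, "dy": 0, "dz": -0.003, "yaw": 0},
    {"dx": 0, "dy": 0, "dz": 0, "yaw": 0},
    {"dx": 0, "dy": 0, "dz": 0, "yaw": 0}
  ]
}}

```text
t: 49.25
eef_pos: [502.6, 394.6, 35.5]
tcp_rot: [3.141, -0.0, 2.077]
ft_force: [-0.1, 0.6, 0.2]
opening: 0.946
grip_force: 0.0
```

Call:
{"name": "arm_command", "arguments": {
  "deltas": [
    {"dx": 0, "dy": 0, "dz": 0, "yaw": 0},
    {"dx": 0, "dy": 0, "dz": 0, "yaw": 0},
    {"dx": 0, "dy": 0, "dz": 0, "yaw": 0},
    {"dx": 0, "dy": 0, "dz": 0, "yaw": 0},
    {"dx": 0, "dy": 0, "dz": 0.004, "yaw": 0},
    {"dx": 0, "dy": 0, "dz": 0.008, "yaw": 0},
    {"dx": 0, "dy": 0, "dz": 0.01, "yaw": 0},
    {"dx": 0, "dy": 0, "dz": 0.01, "yaw": 0},
    {"dx": 0, "dy": 0, "dz": 0.01, "yaw": 0},
    {"dx": 0, "dy": 0, "dz": 0.01, "yaw": 0},
    {"dx": 0, "dy": 0, "dz": 0.01, "yaw": 0},
    {"dx": 0, "dy": 0, "dz": 0, "yaw": 0}
  ],
  "gripper": 0.07
}}

```text
t: 50.45
eef_pos: [503.1, 394.9, 98.9]
tcp_rot: [3.139, -0.0, 2.077]
ft_force: [-0.4, 0.1, -1.4]
opening: 0.778
grip_force: 30.0
```

```bash
cat > hang.py <<'E'
from h import *
c=read_camera("wrist"); np.savez("wl.npz",**c); P=wpts(c); s=state(); e=s["eef_pos"]; y=s["tcp_rot"][2]; print(s["t"],e.round(1),tote(e).round(1),np.degrees(y).round(1),s["opening"],s["ft_force"].round(1))
X=np.array([np.cos(y),np.sin(y)]); d=np.stack([(P[...,:2]-e[:2])@X,P[...,2]],-1)
print("(toolx,z):",[d[v,300].round(0).tolist() for v in range(214,318,6)])
E
python3 hang.py
```

```text
50.5 [502.8 394.7  98. ] [ 53.2 477.1  98. ] 119.0 0.7764576893469595 [ 0.5 -0.  -1.3]
(toolx,z): [[20.0, 0.0], [15.0, -0.0], [11.0, 1.0], [7.0, -0.0], [2.0, -2.0], [-2.0, 0.0], [-6.0, 1.0], [-11.0, 0.0], [-15.0, -0.0], [-19.0, 1.0], [-25.0, -1.0], [-29.0, 0.0], [-4.0, 69.0], [-5.0, 76.0], [-5.0, 82.0], [-7.0, 85.0], [-11.0, 84.0], [-15.0, 83.0]]
```

Held with a 10° droop. I'll lift in jerks so inertia swings it down.

Call:
{"name": "arm_command", "arguments": {
  "deltas": [
    {"dx": 0, "dy": 0, "dz": 0.035, "yaw": 0},
    {"dx": 0, "dy": 0, "dz": 0.035, "yaw": 0},
    {"dx": 0, "dy": 0, "dz": 0, "yaw": 0},
    {"dx": 0, "dy": 0, "dz": -0.03, "yaw": 0},
    {"dx": 0, "dy": 0, "dz": 0.035, "yaw": 0},
    {"dx": 0, "dy": 0, "dz": 0, "yaw": 0},
    {"dx": 0, "dy": 0, "dz": 0, "yaw": 0}
  ]
}}

```text
t: 51.2
eef_pos: [502.6, 394.6, 171.9]
tcp_rot: [3.141, -0.0, 2.077]
ft_force: [-1.0, -0.6, -0.2]
opening: 0.779
grip_force: 30.0
```

```bash
python3 hang.py
```

```text
51.25 [502.3 394.4 171.4] [ 52.7 476.9 171.4] 119.0 0.7773290853396201 [-0.1 -1.  -1.2]
(toolx,z): [[4.0, 0.0], [-1.0, 0.0], [-7.0, 0.0], [-13.0, -1.0], [-18.0, 0.0], [-24.0, -1.0], [-29.0, 1.0], [-35.0, 0.0], [-41.0, -1.0], [-46.0, 1.0], [-53.0, 0.0], [-58.0, 1.0], [-4.0, 142.0], [-4.0, 150.0], [-6.0, 154.0], [-8.0, 157.0], [-11.0, 156.0], [-15.0, 155.0]]
```

Jerks barely help. The thin nip lets it pivot easily though, so I'll tilt it up on the -y ear with little force. First I'll carry it over the tote.

Call:
{"name": "arm_command", "arguments": {
  "deltas": [
    {"dx": 0, "dy": 0, "dz": 0.015, "yaw": 0},
    {"dx": 0, "dy": -0.01, "dz": 0.015, "yaw": 0},
    {"dx": 0.0018, "dy": -0.027, "dz": 0, "yaw": -1.1},
    {"dx": 0.0018, "dy": -0.027, "dz": 0, "yaw": -1.1},
    {"dx": 0.0018, "dy": -0.027, "dz": 0, "yaw": -1.1},
    {"dx": 0.0018, "dy": -0.027, "dz": 0, "yaw": -1.1},
    {"dx": 0.0018, "dy": -0.027, "dz": 0, "yaw": -1.1},
    {"dx": 0.0018, "dy": -0.027, "dz": 0, "yaw": -1.1},
    {"dx": 0.0018, "dy": -0.027, "dz": 0, "yaw": -1.1},
    {"dx": 0.0018, "dy": -0.027, "dz": 0, "yaw": -1.1},
    {"dx": 0.0018, "dy": -0.027, "dz": 0, "yaw": -1.1},
    {"dx": 0.0018, "dy": -0.027, "dz": 0, "yaw": -1.1},
    {"dx": 0.0018, "dy": -0.027, "dz": 0, "yaw": -1.1},
    {"dx": 0.0018, "dy": -0.027, "dz": 0, "yaw": -1.1},
    {"dx": 0.0018, "dy": -0.027, "dz": 0, "yaw": -1.1},
    {"dx": 0.0018, "dy": -0.027, "dz": 0, "yaw": -1.1},
    {"dx": 0.0018, "dy": -0.027, "dz": 0, "yaw": -1.1},
    {"dx": 0.0018, "dy": -0.027, "dz": 0, "yaw": -1.1},
    {"dx": 0.0018, "dy": -0.027, "dz": 0, "yaw": -1.1},
    {"dx": 0, "dy": -0.02, "dz": 0, "yaw": -0.4}
  ]
}}

```text
t: 53.25
eef_pos: [532.7, -96.3, 202.2]
tcp_rot: [3.141, 0.0, 1.742]
ft_force: [-0.0, -0.2, -0.3]
opening: 0.772
grip_force: 30.0
```

```bash
python3 hang.py
python3 - <<'E'
from h import *
c,P,H=tophsv(); T=tote(P)
for sg in(1,-1):
    g=(T[...,2]>106)&(T[...,2]<124)&(abs(T[...,0])<25)&(T[...,1]*sg>50)&(T[...,1]*sg<85); print(sg,T[g].mean(0).round(1),g.sum())
E
```

```text
53.3 [532.8 -98.3 202.2] [ -2.  -13.7 202.2] 99.8 0.7771355659089932 [ 0.6 -2.4 -1. ]
(toolx,z): [[1.0, 9.0], [-5.0, 8.0], [-11.0, 8.0], [-16.0, 9.0], [-23.0, 8.0], [-29.0, 8.0], [-31.0, 20.0], [-33.0, 33.0], [-33.0, 47.0], [-35.0, 57.0], [-37.0, 66.0], [-38.0, 78.0], [-2.0, 173.0], [-3.0, 179.0], [-4.0, 185.0], [-6.0, 187.0], [-10.0, 186.0], [-13.0, 186.0]]
1 [ 10.5  76.3 114.2] 1
-1 [nan nan nan] 0<stdin>:4: RuntimeWarning: Mean of empty slice.
  ret = um.true_divide(
```

Call:
{"name": "arm_command", "arguments": {
  "deltas": [
    {"dx": -0.0008, "dy": 0.0046, "dz": -0.013, "yaw": 0},
    {"dx": 0.0012, "dy": 0, "dz": -0.013, "yaw": 0},
    {"dx": 0, "dy": 0, "dz": -0.011, "yaw": 0},
    {"dx": -0.0002, "dy": 0.0009, "dz": -0.0035, "yaw": 0},
    {"dx": -0.0002, "dy": 0.0009, "dz": -0.0035, "yaw": 0},
    {"dx": -0.0002, "dy": 0.0009, "dz": -0.0035, "yaw": 0},
    {"dx": -0.0002, "dy": 0.0009, "dz": -0.0035, "yaw": 0},
    {"dx": -0.0001, "dy": 0.0005, "dz": -0.0035, "yaw": 0},
    {"dx": -0.0001, "dy": 0.0005, "dz": -0.0035, "yaw": 0},
    {"dx": -0.0001, "dy": 0.0005, "dz": -0.0035, "yaw": 0},
    {"dx": -0.0001, "dy": 0.0005, "dz": -0.0035, "yaw": 0},
    {"dx": 0, "dy": 0, "dz": 0, "yaw": 0}
  ]
}}

```text
t: 54.55
eef_pos: [532.3, -84.2, 136.8]
tcp_rot: [-3.141, -0.0, 1.744]
ft_force: [0.4, 1.4, 0.9]
opening: 0.778
grip_force: 30.0
```

```bash
python3 hang.py
```

```text
54.6 [532.4 -84.2 137. ] [  0.    0.3 137. ] 99.9 0.7755360572013492 [-0.2  1.1  1. ]
(toolx,z): [[13.0, 9.0], [8.0, 8.0], [4.0, 8.0], [-1.0, 8.0], [-6.0, 7.0], [-11.0, 6.0], [-16.0, 7.0], [-21.0, 8.0], [-26.0, 8.0], [-31.0, 9.0], [-36.0, 9.0], [-41.0, 8.0], [-44.0, 14.0], [-44.0, 25.0], [-6.0, 119.0], [-8.0, 121.0], [-11.0, 122.0], [-14.0, 123.0]]
```

Call:
{"name": "arm_command", "arguments": {
  "deltas": [
    {"dx": 0, "dy": 0, "dz": -0.004, "yaw": 0},
    {"dx": 0, "dy": 0, "dz": -0.004, "yaw": 0},
    {"dx": 0, "dy": -0.0005, "dz": -0.004, "yaw": 0},
    {"dx": 0.0001, "dy": -0.001, "dz": -0.004, "yaw": 0},
    {"dx": 0.0002, "dy": -0.0015, "dz": -0.004, "yaw": 0},
    {"dx": 0.0002, "dy": -0.0015, "dz": -0.003, "yaw": 0},
    {"dx": 0.0004, "dy": -0.002, "dz": -0.003, "yaw": 0},
    {"dx": 0.0004, "dy": -0.0022, "dz": -0.003, "yaw": 0},
    {"dx": 0.0004, "dy": -0.0024, "dz": -0.003, "yaw": 0},
    {"dx": 0, "dy": 0, "dz": 0, "yaw": 0}
  ]
}}

```text
t: 55.6
eef_pos: [534.0, -95.7, 104.8]
tcp_rot: [-3.141, -0.0, 1.744]
ft_force: [0.2, 1.6, 0.1]
opening: 0.778
grip_force: 30.0
```

```bash
python3 hang.py
python3 - <<'E'
from h import *
c=dict(np.load("wl.npz")); P=tote(wpts(c))
for sg in(1,-1):
    g=(P[...,2]>111)&(P[...,2]<119)&(abs(P[...,0])<14)&(P[...,1]*sg>52)&(P[...,1]*sg<95); print(sg,np.percentile(P[g],[3,97],axis=0)[:,1].round(1) if g.any() else "")
y=state()["tcp_rot"][2]
E
```

```text
55.65 [534.  -95.5 105. ] [ -0.3 -11.2 105. ] 99.9 0.7818326526161454 [0.3 2.1 0.8]
(toolx,z): [[20.0, 10.0], [16.0, 11.0], [12.0, 9.0], [7.0, 9.0], [3.0, 9.0], [-1.0, 8.0], [-6.0, 8.0], [-10.0, 10.0], [-14.0, 9.0], [-19.0, 8.0], [-24.0, 9.0], [-28.0, 8.0], [-33.0, 10.0], [-33.0, 20.0], [-6.0, 88.0], [72.0, 256.0], [-11.0, 92.0], [-12.0, 96.0]]
1 [61.7 71.4]
-1
```

Call:
{"name": "arm_command", "arguments": {
  "deltas": [
    {"dx": 0.0003, "dy": -0.0018, "dz": -0.003, "yaw": 0},
    {"dx": 0.0003, "dy": -0.002, "dz": -0.003, "yaw": 0},
    {"dx": 0.0004, "dy": -0.0022, "dz": -0.002, "yaw": 0},
    {"dx": 0.0004, "dy": -0.0025, "dz": -0.002, "yaw": 0},
    {"dx": 0.0004, "dy": -0.0025, "dz": -0.001, "yaw": 0},
    {"dx": 0.0004, "dy": -0.0025, "dz": -0.001, "yaw": 0},
    {"dx": 0, "dy": 0, "dz": 0, "yaw": 0}
  ]
}}

```text
t: 56.35
eef_pos: [536.2, -109.2, 93.0]
tcp_rot: [-3.141, -0.0, 1.744]
ft_force: [-0.2, 1.1, 1.1]
opening: 0.78
grip_force: 30.0
```

```bash
python3 hang.py
python3 - <<'E'
from h import *
c=dict(np.load("wl.npz")); P=tote(wpts(c))
for sg in(1,):
    g=(P[...,2]>108)&(P[...,2]<121)&(abs(P[...,0])<14)&(P[...,1]*sg>42)&(P[...,1]*sg<95); print(sg,np.percentile(P[g],[3,97],axis=0)[:,1:].round(1).tolist() if g.any() else "")
print([P[v,300].round(0).tolist() for v in range(290,318,3)])
E
```

```text
56.4 [ 536.2 -109.1   93.1] [ -0.5 -24.8  93.1] 99.9 0.7779274500790254 [-0.5  1.   0.9]
(toolx,z): [[24.0, 14.0], [20.0, 14.0], [16.0, 14.0], [11.0, 12.0], [7.0, 12.0], [3.0, 12.0], [-1.0, 12.0], [-6.0, 10.0], [-10.0, 10.0], [-14.0, 10.0], [-19.0, 10.0], [-20.0, 17.0], [-22.0, 23.0], [-24.0, 28.0], [-7.0, 73.0], [-8.0, 78.0], [-10.0, 82.0], [-11.0, 85.0]]
1 
[[-12.0, -48.0, 27.0], [-12.0, -48.0, 30.0], [-12.0, -50.0, 32.0], [-10.0, -31.0, 76.0], [-10.0, -32.0, 78.0], [-10.0, -33.0, 79.0], [-10.0, -34.0, 80.0], [-10.0, -35.0, 81.0], [-10.0, -36.0, 83.0], [-9.0, -36.0, 86.0]]
```

Mount is at about 72°, with the tote slightly tipped. I'll back off so the tote settles, lower, and finish against the rim.

Call:
{"name": "arm_command", "arguments": {
  "deltas": [
    {"dx": -0.0009, "dy": 0.005, "dz": 0, "yaw": 0},
    {"dx": -0.0009, "dy": 0.005, "dz": 0, "yaw": 0},
    {"dx": -0.0009, "dy": 0.005, "dz": 0, "yaw": 0},
    {"dx": -0.0009, "dy": 0.005, "dz": 0, "yaw": 0},
    {"dx": -0.0009, "dy": 0.005, "dz": 0, "yaw": 0},
    {"dx": -0.0009, "dy": 0.005, "dz": 0, "yaw": 0},
    {"dx": 0, "dy": 0, "dz": -0.01, "yaw": 0},
    {"dx": 0, "dy": 0, "dz": -0.01, "yaw": 0},
    {"dx": 0, "dy": 0, "dz": -0.01, "yaw": 0},
    {"dx": 0, "dy": 0, "dz": -0.005, "yaw": 0},
    {"dx": 0, "dy": 0, "dz": 0, "yaw": 0}
  ]
}}

```text
t: 57.5
eef_pos: [530.4, -78.8, 57.0]
tcp_rot: [-3.14, -0.001, 1.744]
ft_force: [-1.2, 2.1, -1.7]
opening: 0.782
grip_force: 30.0
```

```bash
python3 hang.py
python3 - <<'E'
from h import *
c=dict(np.load("wl.npz")); P=tote(wpts(c))
for sg in(1,-1):
    g=(P[...,2]>108)&(P[...,2]<121)&(abs(P[...,0])<14)&(P[...,1]*sg>52)&(P[...,1]*sg<95); print(sg,np.percentile(P[g],[3,97],axis=0)[:,1:].round(1).tolist() if g.any() else "")
print([P[v,300].round(0).tolist() for v in range(230,318,4)])
g=(abs(P[...,2]-68)<3)&(P[...,0]>-95)&(P[...,0]<-50)&(abs(P[...,1]-4)<45); print("A",rect(P[g]) if g.sum()>50 else g.sum())
E
```

```text
57.55 [530.5 -78.8  57.5] [-0.9  5.9 57.5] 99.9 0.7810312588216044 [-1.6  1.3 -2.3]
(toolx,z): [[30.0, 7.0], [27.0, 8.0], [23.0, 8.0], [20.0, 8.0], [16.0, 8.0], [13.0, 8.0], [9.0, 7.0], [6.0, 8.0], [2.0, 8.0], [-1.0, 9.0], [-6.0, 7.0], [-9.0, 8.0], [-13.0, 8.0], [-17.0, 7.0], [-6.0, 39.0], [-8.0, 42.0], [-10.0, 44.0], [-12.0, 47.0]]
1 [[65.9, 112.8], [75.3, 115.9]]
-1 
[[-12.0, 27.0, 8.0], [-12.0, 24.0, 7.0], [-12.0, 22.0, 8.0], [-12.0, 20.0, 8.0], [-12.0, 18.0, 8.0], [-12.0, 15.0, 7.0], [-12.0, 13.0, 8.0], [-12.0, 11.0, 8.0], [-12.0, 8.0, 8.0], [-12.0, 6.0, 9.0], [-12.0, 4.0, 9.0], [-12.0, 0.0, 7.0], [-12.0, -1.0, 9.0], [-12.0, -5.0, 7.0], [-12.0, -7.0, 8.0], [-12.0, -9.0, 8.0], [-12.0, -12.0, 8.0], [-11.0, 0.0, 39.0], [-11.0, -2.0, 40.0], [-10.0, -3.0, 43.0], [-10.0, -4.0, 44.0], [-10.0, -6.0, 45.0]]
A [-74.3  29.6  25.8  21.3 -89.2]
```

Call:
{"name": "arm_command", "arguments": {
  "deltas": [
    {"dx": 0.0004, "dy": -0.0025, "dz": -0.001, "yaw": 0},
    {"dx": 0.0004, "dy": -0.0025, "dz": -0.001, "yaw": 0},
    {"dx": 0.0004, "dy": -0.0025, "dz": -0.001, "yaw": 0},
    {"dx": 0.0004, "dy": -0.0025, "dz": -0.002, "yaw": 0},
    {"dx": 0.0004, "dy": -0.0025, "dz": -0.002, "yaw": 0},
    {"dx": 0.0004, "dy": -0.0025, "dz": -0.002, "yaw": 0},
    {"dx": 0.0004, "dy": -0.0025, "dz": -0.001, "yaw": 0},
    {"dx": 0.0003, "dy": -0.002, "dz": 0, "yaw": 0},
    {"dx": 0, "dy": 0, "dz": 0, "yaw": 0}
  ]
}}

```text
t: 58.45
eef_pos: [534.0, -98.6, 48.2]
tcp_rot: [3.142, 0.0, 1.744]
ft_force: [-0.9, 1.3, 1.1]
opening: 0.778
grip_force: 30.0
```

```bash
cat > hang2.py <<'E'
from h import *
c=read_camera("wrist"); np.savez("wl.npz",**c); P=tote(wpts(c)); s=state(); print(s["t"],tote(s["eef_pos"]).round(1),s["opening"],s["ft_force"].round(1))
g=(P[...,2]>108)&(P[...,2]<121)&(abs(P[...,0])<14)&(P[...,1]>52)&(P[...,1]<95); print("ear a",np.percentile(P[g],[3,97],axis=0)[:,1:].round(1).tolist() if g.any() else "")
print([P[v,300].round(1).tolist()[1:] for v in range(270,319,3)])
E
python3 hang2.py
```

```text
58.5 [ -0.8 -14.1  48.2] 0.7790125346470992 [-0.8  1.  -0.1]
ear a [[53.4, 113.0], [62.7, 115.9]]
[[-13.7, 7.8], [-15.3, 8.2], [-17.1, 8.1], [-19.1, 7.6], [-21.0, 7.3], [-22.5, 8.3], [-24.3, 8.2], [-25.9, 8.8], [-27.7, 8.9], [-29.8, 8.3], [-21.0, 31.0], [-21.9, 32.6], [-23.1, 33.6], [-24.3, 34.5], [-24.2, 37.9], [-24.9, 39.7], [-25.8, 41.1]]
```

At 64° but the tote slides. Pressing the bottom corner onto the tote floor should right it, since the lever is favourable with this nip. I'll lower slowly and watch.

Call:
{"name": "arm_command", "arguments": {
  "deltas": [
    {"dx": -0.0005, "dy": 0.003, "dz": 0, "yaw": 0},
    {"dx": -0.0004, "dy": 0.002, "dz": -0.003, "yaw": 0},
    {"dx": 0, "dy": 0, "dz": -0.004, "yaw": 0},
    {"dx": 0, "dy": 0, "dz": -0.003, "yaw": 0},
    {"dx": 0, "dy": 0, "dz": -0.002, "yaw": 0},
    {"dx": 0, "dy": 0, "dz": -0.001, "yaw": 0},
    {"dx": 0, "dy": 0, "dz": -0.001, "yaw": 0},
    {"dx": 0, "dy": 0, "dz": -0.001, "yaw": 0},
    {"dx": 0, "dy": 0, "dz": 0, "yaw": 0}
  ]
}}

```text
t: 59.4
eef_pos: [533.0, -93.1, 33.8]
tcp_rot: [3.141, 0.0, 1.744]
ft_force: [-4.3, 3.0, 12.9]
opening: 0.788
grip_force: 30.0
```

```bash
python3 hang2.py
```

```text
59.45 [-0.9 -8.7 33.8] 0.7854401300363357 [-3.8  3.6 13. ]
ear a [[53.5, 113.1], [62.8, 115.9]]
[[-2.7, 7.8], [-4.6, 7.1], [-6.0, 7.8], [-7.5, 8.2], [-9.3, 7.8], [-11.0, 7.7], [-12.7, 7.7], [-14.2, 8.2], [-16.4, 7.2], [-13.8, 16.5], [-14.9, 17.7], [-15.3, 20.2], [-16.3, 21.5], [-17.0, 23.4], [-18.1, 24.5], [-18.6, 26.6], [-19.1, 28.8]]
```

Call:
{"name": "arm_command", "arguments": {
  "deltas": [
    {"dx": 0, "dy": 0, "dz": -0.001, "yaw": 0},
    {"dx": 0, "dy": 0, "dz": -0.001, "yaw": 0},
    {"dx": 0, "dy": 0, "dz": 0, "yaw": 0}
  ]
}}

```text
t: 59.75
eef_pos: [533.0, -93.2, 31.9]
tcp_rot: [3.141, 0.0, 1.744]
ft_force: [-4.3, 3.4, 14.3]
opening: 0.792
grip_force: 30.0
```

```bash
python3 hang2.py
```

```text
59.8 [-0.9 -8.7 32. ] 0.7891006035386546 [-3.9  3.4 15. ]
ear a [[53.5, 113.0], [62.8, 115.9]]
[[-1.8, 8.5], [-3.8, 7.4], [-5.2, 8.0], [-7.3, 6.9], [-8.7, 7.6], [-10.2, 8.0], [-11.8, 8.1], [-13.5, 8.2], [-14.7, 9.1], [-13.8, 14.8], [-14.5, 16.8], [-14.7, 19.9], [-15.5, 21.6], [-16.8, 22.1], [-17.7, 23.7], [-17.8, 26.5], [-18.2, 28.7]]
```

Call:
{"name": "arm_command", "arguments": {
  "deltas": [
    {"dx": 0, "dy": 0, "dz": -0.001, "yaw": 0},
    {"dx": 0, "dy": 0, "dz": -0.001, "yaw": 0},
    {"dx": 0, "dy": 0, "dz": -0.001, "yaw": 0},
    {"dx": 0, "dy": 0, "dz": 0, "yaw": 0}
  ]
}}

```text
t: 60.2
eef_pos: [532.9, -93.2, 29.1]
tcp_rot: [3.141, 0.0, 1.744]
ft_force: [-5.5, 4.3, 17.5]
opening: 0.792
grip_force: 30.0
```

```bash
python3 hang2.py
```

```text
60.25 [-1.  -8.7 29.1] 0.7919624231226178 [-5.4  3.3 17.3]
ear a [[53.5, 112.9], [62.8, 115.9]]
[[-1.0, 7.8], [-2.7, 7.6], [-3.9, 8.6], [-5.7, 8.1], [-7.4, 7.7], [-9.0, 8.0], [-10.3, 8.7], [-12.1, 8.4], [-13.8, 8.2], [-12.8, 14.0], [-14.0, 15.1], [-13.9, 18.7], [-14.7, 20.3], [-15.6, 21.8], [-16.3, 23.5], [-17.0, 25.2], [-17.7, 27.0]]
```

Force now plateaus with the mount at about 70°. I'll set it by the -y wall at this steep lean and release, then nip its top corner and pull it upright.

Call:
{"name": "arm_command", "arguments": {
  "deltas": [
    {"dx": 0, "dy": 0, "dz": 0.002, "yaw": 0},
    {"dx": 0, "dy": 0, "dz": 0.003, "yaw": 0},
    {"dx": 0.0005, "dy": -0.003, "dz": 0, "yaw": 0},
    {"dx": 0.0005, "dy": -0.003, "dz": 0, "yaw": 0},
    {"dx": 0.0005, "dy": -0.003, "dz": 0, "yaw": 0},
    {"dx": 0.0004, "dy": -0.002, "dz": 0, "yaw": 0},
    {"dx": 0, "dy": 0, "dz": -0.002, "yaw": 0},
    {"dx": 0, "dy": 0, "dz": 0, "yaw": 0}
  ]
}}

```text
t: 61.05
eef_pos: [534.9, -104.4, 30.9]
tcp_rot: [-3.141, -0.0, 1.744]
ft_force: [0.7, 1.9, -0.4]
opening: 0.791
grip_force: 30.0
```

```bash
python3 hang2.py
```

```text
61.1 [ -1.  -19.9  31. ] 0.7912433653075118 [0.6 1.2 0.5]
ear a [[52.5, 113.0], [61.6, 115.9]]
[[-13.3, 6.9], [-14.4, 8.4], [-15.9, 8.6], [-17.5, 8.6], [-19.1, 8.8], [-21.1, 7.9], [-22.4, 8.7], [-24.2, 8.5], [-26.0, 8.2], [-23.8, 16.6], [-24.7, 18.1], [-25.4, 20.0], [-26.8, 20.5], [-27.3, 22.9], [-27.5, 25.6], [-28.4, 26.9], [-28.6, 29.5]]
```

Call:
{"name": "arm_command", "arguments": {
  "deltas": [
    {"dx": 0, "dy": 0, "dz": -0.0015, "yaw": 0},
    {"dx": 0, "dy": 0, "dz": 0, "yaw": 0}
  ]
}}

```text
t: 61.3
eef_pos: [535.0, -104.3, 29.7]
tcp_rot: [3.141, 0.0, 1.744]
ft_force: [-0.5, 1.9, 2.6]
opening: 0.794
grip_force: 30.0
```

Call:
{"name": "arm_command", "arguments": {
  "deltas": [
    {"dx": 0, "dy": 0, "dz": 0, "yaw": 0},
    {"dx": 0, "dy": 0, "dz": 0, "yaw": 0},
    {"dx": 0, "dy": 0, "dz": 0, "yaw": 0},
    {"dx": 0, "dy": 0, "dz": 0, "yaw": 0},
    {"dx": 0, "dy": 0, "dz": 0.01, "yaw": 0},
    {"dx": 0, "dy": 0, "dz": 0.02, "yaw": 0},
    {"dx": 0, "dy": 0, "dz": 0.03, "yaw": 0},
    {"dx": 0, "dy": 0, "dz": 0.03, "yaw": 0},
    {"dx": 0, "dy": 0, "dz": 0.03, "yaw": 0},
    {"dx": 0, "dy": 0, "dz": 0, "yaw": 0}
  ],
  "gripper": 0.09
}}

```text
t: 62.3
eef_pos: [536.3, -104.8, 153.9]
tcp_rot: [3.136, 0.003, 1.744]
ft_force: [-0.4, -0.6, -0.1]
opening: 0.945
grip_force: 0.0
```

```bash
cat > col.py <<'E'
from h import *
c=read_camera("wrist"); np.savez("wl.npz",**c); P=tote(wpts(c)); s=state(); print(s["t"],tote(s["eef_pos"]).round(1),s["opening"],s["ft_force"].round(1))
g=(P[...,2]>108)&(P[...,2]<121)&(abs(P[...,0])<14)&(P[...,1]>45)&(P[...,1]<95); print("ear a",np.percentile(P[g],[3,97],axis=0)[:,1:].round(1).tolist() if g.any() else "")
print([P[v,300].round(0).tolist() for v in range(230,319,4)])
for x0,x1 in((-95,-55),(-45,45)):
    g=(P[...,2]>22)&(P[...,2]<80)&(P[...,0]>x0)&(P[...,0]<x1)&(P[...,1]>-52)&(P[...,1]<38)&(np.arange(480)[:,None]<318)
    q=P[g]; print(x0,len(q),np.percentile(q,[2,50,98],axis=0).round(0).tolist() if len(q) else "")
E
python3 col.py
```

```text
62.35 [ -0.3 -20.3 151.9] 0.9457191835367821 [ 0.9 -0.3  0.2]
ear a [[52.4, 113.0], [61.7, 116.0]]
[[-14.0, -23.0, 14.0], [-14.0, -24.0, 26.0], [-13.0, -25.0, 34.0], [-13.0, -25.0, 43.0], [-13.0, -26.0, 51.0], [-12.0, -26.0, 59.0], [-12.0, -26.0, 67.0], [-12.0, -29.0, 69.0], [-12.0, -32.0, 68.0], [-12.0, -34.0, 69.0], [-12.0, -38.0, 68.0], [-12.0, -40.0, 69.0], [-12.0, -43.0, 69.0], [-14.0, -59.0, 37.0], [-13.0, -61.0, 41.0], [-13.0, -61.0, 48.0], [-13.0, -63.0, 52.0], [-13.0, -63.0, 58.0], [-12.0, -64.0, 64.0], [-12.0, -65.0, 68.0], [-12.0, -65.0, 73.0], [-12.0, -66.0, 79.0], [-12.0, -67.0, 83.0]]
-95 4506 [[-95.0, -43.0, 24.0], [-70.0, -3.0, 67.0], [-64.0, 33.0, 69.0]]
-45 5359 [[-38.0, -45.0, 25.0], [-2.0, -28.0, 67.0], [35.0, 35.0, 70.0]]
```

It righted itself: the front face is vertical at y≈-25 and the top is level at z 68. I'll check both mounts precisely, with a picture and the blue tote's pose.

```bash
python3 stand.py -52 10 -55 60; python3 stand.py -52 45 -95 -50
python3 - <<'E'
from h import *
c,P,H=tophsv(); m=(H[...,0]>100)&(H[...,0]<125)&(H[...,1]>150)&(P[...,2]>82)&(P[...,2]<140)&(P[...,0]>380)&(P[...,1]<-150)
n,l,st,_=cv2.connectedComponentsWithStats(m.astype(np.uint8),connectivity=8)
print("blue",rect(P[m&(P[...,2]<100)]))
e=m&(P[...,2]>107)&(P[...,2]<124); n,l,st,_=cv2.connectedComponentsWithStats(e.astype(np.uint8))
for i in range(1,n):
    if st[i,4]>15: print(P[l==i].mean(0).round(1),st[i,4])
T=tote(P); g=(T[...,2]>82)&(T[...,2]<98)&(H[...,1]<90)&(abs(T[...,0])<125)&(abs(T[...,1])<85); print("grey",rect(P[g]),g.sum())
g=(H[...,0]>24)&(H[...,0]<35)&(H[...,1]>180)&(P[...,2]>70)&(P[...,2]<100); print("yellow",rect(P[g&(P[...,0]>560)]),rect(P[g&(P[...,0]<560)]) if (g&(P[...,0]<560)).sum()>5 else "")
w=cv2.cvtColor(c["color"],cv2.COLOR_RGB2BGR)[180:360,180:460]; r=cv2.cvtColor(dict(np.load("wl.npz"))["color"],cv2.COLOR_RGB2BGR)
cv2.imwrite("pics/f1.png",np.hstack([cv2.resize(w,(420,270)),cv2.resize(r,(360,270))]))
E
```

```text
62.4 [ -0.8 -20.  150.6] 99.9 0.9439855426668305
rect [ -1.1 -31.9  76.5  20.9   0.8] 3318 [0.001 0.012 1.   ] [[-38.4, -42.1, 64.9], [35.9, -21.8, 69.5]]
ear a [60.3 62. ]
62.45 [ -1.1 -19.9 149.7] 99.9 0.9488910594666038
rect [-74.4  -7.9  73.7  21.4 -90. ] 2823 [ 0.009 -0.     1.   ] [[-84.3, -39.7, 64.6], [-64.2, 28.5, 69.4]]
ear a [60.1 62.2]
blue [ 554.7 -272.   210.1  148.2   11.1]
[ 563.3 -337.8  114.2] 44
[ 534.6 -209.3  115.1] 41
grey [608.8 -70.4 159.4  70.6 -62.1] 158
yellow [628.2 -31.3  30.2   3.3 -76.7] [ 446.1 -292.4  115.6    5.8  -78.9]
```

View pics/f1.png

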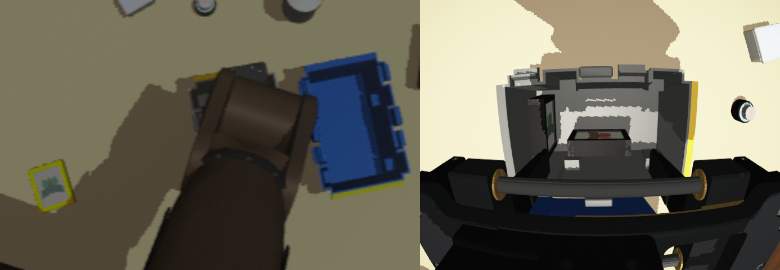

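Both mounts stand upright. The blue tote was knocked to about (550,-273), yaw ≈191.7°. I'll go above its far ear at about (563,-338).

Call:
{"name": "arm_command", "arguments": {
  "deltas": [
    {"dx": 0, "dy": 0, "dz": 0.02, "yaw": 0},
    {"dx": 0.0018, "dy": -0.0155, "dz": 0.007, "yaw": -5.9},
    {"dx": 0.0018, "dy": -0.0155, "dz": 0.007, "yaw": -5.9},
    {"dx": 0.0018, "dy": -0.0155, "dz": 0.007, "yaw": -5.9},
    {"dx": 0.0018, "dy": -0.0155, "dz": 0.007, "yaw": -5.9},
    {"dx": 0.0018, "dy": -0.0155, "dz": 0.007, "yaw": -5.9},
    {"dx": 0.0018, "dy": -0.0155, "dz": 0.007, "yaw": -5.9},
    {"dx": 0.0018, "dy": -0.0155, "dz": 0.007, "yaw": -5.9},
    {"dx": 0.0018, "dy": -0.0155, "dz": 0.007, "yaw": -5.9},
    {"dx": 0.0018, "dy": -0.0155, "dz": 0.007, "yaw": -5.9},
    {"dx": 0.0018, "dy": -0.0155, "dz": 0.007, "yaw": -5.9},
    {"dx": 0.0018, "dy": -0.0155, "dz": 0.007, "yaw": -5.9},
    {"dx": 0.0018, "dy": -0.0155, "dz": 0.007, "yaw": -5.9},
    {"dx": 0.0018, "dy": -0.0155, "dz": 0.007, "yaw": -5.9},
    {"dx": 0.0018, "dy": -0.0155, "dz": 0.007, "yaw": -5.6},
    {"dx": 0.0018, "dy": -0.0155, "dz": 0, "yaw": 0},
    {"dx": 0, "dy": 0, "dz": 0, "yaw": 0}
  ],
  "gripper": 0.045
}}

```text
t: 64.2
eef_pos: [561.8, -338.4, 266.2]
tcp_rot: [-3.141, 0.001, 0.309]
ft_force: [-0.8, -0.5, -0.8]
opening: 0.467
grip_force: 0.0
```

```bash
cat > totes.py <<'E'
from h import *
s=state(); print(s["t"],s["eef_pos"].round(1),np.degrees(s["tcp_rot"][2]).round(2))
for nm in("top","wrist"):
    c=read_camera(nm); np.savez("tt_%s.npz"%nm,**c); P=pts(c) if nm=="top" else wpts(c); H=cv2.cvtColor(c["color"],cv2.COLOR_RGB2HSV)
    ok=(P[...,0]>400)&(P[...,0]<690)&(P[...,1]>-390)&(P[...,1]<20)
    if nm=="wrist": ok&=np.arange(480)[:,None]<270
    blue=(H[...,0]>100)&(H[...,0]<125)&(H[...,1]>150)
    e=ok&(P[...,2]>107)&(P[...,2]<122)
    n,l,st,_=cv2.connectedComponentsWithStats(e.astype(np.uint8))
    for i in range(1,n):
        if st[i,4]>12: q=P[l==i]; print(nm,"ear",q.mean(0).round(1),st[i,4],"blue" if blue[l==i].mean()>.5 else "grey",rect(q))
    for k,msk in(("blue",blue),("grey",~blue&(H[...,1]<90)&(P[...,1]>-185))):
        q=P[ok&msk&(P[...,2]>83)&(P[...,2]<98)]; print(nm,k,"rim",rect(q),len(q))
    y=(H[...,0]>22)&(H[...,0]<36)&(H[...,1]>180)&ok&(P[...,2]>70)&(P[...,2]<100)
    for k in(y&(P[...,0]>555),y&(P[...,0]<555)):
        if k.sum()>20: print(nm,"yellow",rect(P[k]),k.sum())
E
python3 totes.py
```

```text
64.2 [ 561.8 -338.4  266.2] 17.71
top ear [ 544.8 -158.7  115.4] 52 grey [ 544.9 -158.9   27.7    9.5   10.2]
top ear [ 537.5 -207.8  116.1] 55 blue [ 537.  -207.8   28.8   10.6   10.3]
top ear [519.6 -27.6 116.2] 55 grey [520.  -27.3  29.9   9.8  11.3]
top blue rim [ 554.4 -271.8  210.4  146.7   11. ] 545
top grey rim [528.8 -93.9 211.9 150.1  10.9] 992
top yellow [636.9 -72.3 115.1   7.4 -79.1] 127
wrist ear [518.6 -31.7 112.8] 284 grey [518.1 -30.   30.3  12.   10. ]
wrist ear [ 544.1 -162.7  113.5] 395 grey [ 543.4 -161.4   29.9   10.8   11. ]
wrist ear [ 536.4 -212.   113.5] 424 blue [ 536.  -211.2   29.8   10.1   13.2]
wrist ear [ 562.9 -341.7  114.4] 411 blue [ 562.1 -342.    30.4    9.7   12. ]
wrist blue rim [ 568.7 -271.9  178.6  149.4   11.4] 5775
wrist grey rim [530.9 -95.3 220.2 151.9  10.9] 4741
```

Call:
{"name": "arm_command", "arguments": {
  "deltas": [
    {"dx": 0.001, "dy": -0.0016, "dz": -0.015, "yaw": -3.3},
    {"dx": 0, "dy": 0, "dz": -0.025, "yaw": -3.2},
    {"dx": 0, "dy": 0, "dz": -0.025, "yaw": 0},
    {"dx": 0, "dy": 0, "dz": -0.025, "yaw": 0},
    {"dx": 0, "dy": 0, "dz": -0.025, "yaw": 0},
    {"dx": 0, "dy": 0, "dz": -0.02, "yaw": 0},
    {"dx": 0, "dy": 0, "dz": -0.012, "yaw": 0},
    {"dx": 0, "dy": 0, "dz": -0.005, "yaw": 0},
    {"dx": 0, "dy": 0, "dz": 0, "yaw": 0},
    {"dx": 0, "dy": 0, "dz": 0, "yaw": 0}
  ]
}}

```text
t: 65.3
eef_pos: [563.3, -338.6, 116.5]
tcp_rot: [3.141, -0.001, 0.195]
ft_force: [0.2, -1.2, 0.5]
opening: 0.476
grip_force: 0.0
```

Call:
{"name": "arm_command", "arguments": {
  "deltas": [
    {"dx": 0, "dy": 0, "dz": 0, "yaw": 0},
    {"dx": 0, "dy": 0, "dz": 0, "yaw": 0},
    {"dx": 0, "dy": 0, "dz": 0, "yaw": 0},
    {"dx": 0, "dy": 0, "dz": 0, "yaw": 0},
    {"dx": 0, "dy": 0, "dz": 0, "yaw": 0},
    {"dx": 0, "dy": 0, "dz": 0, "yaw": 0},
    {"dx": 0, "dy": 0, "dz": 0, "yaw": 0},
    {"dx": 0, "dy": 0, "dz": 0, "yaw": 0}
  ],
  "gripper": 0.0
}}

```text
t: 66.1
eef_pos: [563.1, -338.8, 115.9]
tcp_rot: [3.141, -0.0, 0.194]
ft_force: [0.2, -4.3, 1.5]
opening: 0.104
grip_force: 30.0
```

```bash
python3 totes.py
```

```text
66.1 [ 563.1 -338.8  115.9] 11.12
top ear [ 545.2 -158.5  115.3] 53 grey [ 545.  -158.7   28.3    9.9   13.5]
top ear [ 537.  -205.6  114.9] 57 blue [ 537.  -205.9   29.5    9.9   11.7]
top ear [520.  -27.7 115.9] 53 grey [520.  -27.3  29.9   9.8  11.3]
top blue rim [ 558.7 -269.5  201.5  148.6   11.1] 514
top grey rim [ 5.388e+02 -9.470e+01  2.086e+02  1.766e+02 -1.000e-01] 648
top yellow [637.  -72.5 115.6   7.  -78.9] 127
wrist ear [ 548.8 -162.6  112.7] 631 grey [ 547.7 -161.4   22.4   12.    10.2]
wrist ear [ 549.6 -207.1  111. ] 97 blue [ 549.4 -206.4    9.4    3.1   89. ]
wrist ear [ 576.3 -336.9  108.2] 23 blue [ 576.3 -337.     8.2    0.7  -78.8]
wrist blue rim [ 604.  -262.3  150.2  106.1  -78.5] 12643
wrist grey rim [ 587.1 -151.3  118.3   30.7   21.2] 3020
```

Call:
{"name": "arm_command", "arguments": {
  "deltas": [
    {"dx": 0, "dy": 0, "dz": 0.005, "yaw": 0},
    {"dx": 0, "dy": 0, "dz": 0.015, "yaw": 0},
    {"dx": 0, "dy": 0, "dz": 0.02, "yaw": 0},
    {"dx": 0, "dy": 0, "dz": 0.02, "yaw": 0},
    {"dx": 0, "dy": 0, "dz": 0.02, "yaw": 0},
    {"dx": 0, "dy": 0, "dz": 0.02, "yaw": 0},
    {"dx": 0, "dy": 0, "dz": 0.02, "yaw": 0},
    {"dx": 0, "dy": 0, "dz": 0.02, "yaw": 0},
    {"dx": 0, "dy": 0, "dz": 0, "yaw": 0}
  ]
}}

```text
t: 67.1
eef_pos: [563.5, -338.6, 259.1]
tcp_rot: [3.138, -0.003, 0.194]
ft_force: [-0.8, 0.3, -2.9]
opening: 0.1
grip_force: 30.0
```

Call:
{"name": "arm_command", "arguments": {
  "deltas": [
    {"dx": -0.0005, "dy": 0.006, "dz": 0, "yaw": 0},
    {"dx": -0.0012, "dy": 0.0116, "dz": 0, "yaw": 0},
    {"dx": -0.0013, "dy": 0.013, "dz": 0, "yaw": 0},
    {"dx": -0.0013, "dy": 0.013, "dz": 0, "yaw": 0},
    {"dx": -0.0013, "dy": 0.013, "dz": 0, "yaw": 0},
    {"dx": -0.0013, "dy": 0.013, "dz": 0, "yaw": 0},
    {"dx": -0.0013, "dy": 0.013, "dz": 0, "yaw": 0},
    {"dx": -0.0013, "dy": 0.013, "dz": 0, "yaw": 0},
    {"dx": -0.0013, "dy": 0.013, "dz": 0, "yaw": 0},
    {"dx": -0.0013, "dy": 0.013, "dz": 0, "yaw": 0},
    {"dx": -0.0013, "dy": 0.013, "dz": 0, "yaw": 0},
    {"dx": -0.0013, "dy": 0.013, "dz": 0, "yaw": 0},
    {"dx": -0.0013, "dy": 0.013, "dz": 0, "yaw": 0},
    {"dx": -0.0013, "dy": 0.012, "dz": 0, "yaw": 0},
    {"dx": -0.0005, "dy": 0.006, "dz": 0, "yaw": 0},
    {"dx": 0, "dy": 0, "dz": 0, "yaw": 0},
    {"dx": 0, "dy": 0, "dz": 0, "yaw": 0}
  ]
}}

```text
t: 68.8
eef_pos: [545.3, -160.0, 255.7]
tcp_rot: [3.141, -0.0, 0.194]
ft_force: [-0.6, -0.1, -3.1]
opening: 0.106
grip_force: 30.0
```

Run:
```python
from h import *
s=state(); print(s["t"],s["eef_pos"].round(1),np.degrees(s["tcp_rot"]).round(2),s["ft_force"].round(1),s["opening"],s["moment"].round(3))
c,P,H=tophsv(); blue=(H[...,0]>100)&(H[...,0]<125)&(H[...,1]>150)
for z in((222,238),(248,264)):
    g=blue&(P[...,2]>z[0])&(P[...,2]<z[1])&(P[...,0]>380); 
    n,l,st,_=cv2.connectedComponentsWithStats(g.astype(np.uint8))
    for i in range(1,n):
        if st[i,4]>12: print(z,P[l==i].mean(0).round(1),rect(P[l==i]),st[i,4])
```

```text
68.8 [ 545.3 -160.   255.7] [ 1.7998e+02 -1.0000e-02  1.1130e+01] [-0.6 -0.1 -3.1] 0.10598546974103971 [-0.18  -0.053 -0.003]
(222, 238) [634.2 -72.8 231.1] [634.  -72.9 117.3  11.  -78.9] 255
(222, 238) [588.7 -15.5 230.9] [586.9 -15.5  39.5  16.   12.5] 80
(222, 238) [490.5 -36.3 230.7] [496.5 -34.1 136.1  18.6  11.3] 215
(248, 264) [518.7 -27.9 255.7] [518.8 -27.8  28.4   9.2  11.2] 61
```

Call:
{"name": "arm_command", "arguments": {
  "deltas": [
    {"dx": 0.0006, "dy": 0.0001, "dz": -0.008, "yaw": -0.1},
    {"dx": 0, "dy": 0, "dz": -0.012, "yaw": 0},
    {"dx": 0, "dy": 0, "dz": -0.01, "yaw": 0},
    {"dx": 0, "dy": 0, "dz": -0.006, "yaw": 0},
    {"dx": 0, "dy": 0, "dz": -0.004, "yaw": 0},
    {"dx": 0, "dy": 0, "dz": -0.003, "yaw": 0},
    {"dx": 0, "dy": 0, "dz": -0.002, "yaw": 0},
    {"dx": 0, "dy": 0, "dz": -0.002, "yaw": 0},
    {"dx": 0, "dy": 0, "dz": 0, "yaw": 0}
  ]
}}

```text
t: 69.75
eef_pos: [545.8, -159.7, 208.6]
tcp_rot: [3.142, 0.0, 0.192]
ft_force: [0.3, 0.1, -2.5]
opening: 0.106
grip_force: 30.0
```

Call:
{"name": "arm_command", "arguments": {
  "deltas": [
    {"dx": 0, "dy": 0, "dz": -0.001, "yaw": 0},
    {"dx": 0, "dy": 0, "dz": -0.001, "yaw": 0},
    {"dx": 0, "dy": 0, "dz": 0, "yaw": 0}
  ]
}}

```text
t: 70.05
eef_pos: [545.7, -159.7, 206.6]
tcp_rot: [3.142, 0.0, 0.192]
ft_force: [-0.2, 0.0, -3.2]
opening: 0.098
grip_force: 30.0
```

```bash
cat > lvl.py <<'E'
from h import *
s=state(); print(s["t"],s["eef_pos"].round(1),s["ft_force"].round(1),s["opening"])
c,P,H=tophsv(); blue=(H[...,0]>100)&(H[...,0]<125)&(H[...,1]>150); T=P[blue&(P[...,0]>380)&(P[...,2]>150)&(P[...,2]<230)]
z0=float(np.percentile(T[:,2],50)); 
n,l,st,_=cv2.connectedComponentsWithStats((blue&(P[...,2]>196)&(P[...,2]<218)&(P[...,0]>380)).astype(np.uint8))
for i in range(1,n):
    if st[i,4]>12: print("ear",P[l==i].mean(0).round(1),st[i,4])
g=blue&(P[...,2]>168)&(P[...,2]<194)&(P[...,0]>380); print("rim",rect(P[g]),g.sum()); m,nn,k=plane(P[g]) if 0 else (0,0,0)
A=np.c_[P[g][:,:2]-P[g][:,:2].mean(0),np.ones(g.sum())]; z=P[g][:,2]; w=np.ones(len(z),bool)
for _ in range(4):
    x=np.linalg.lstsq(A[w],z[w],rcond=None)[0]; w=abs(A@x-z)<3
print("tilt deg x,y",np.degrees(x[:2]).round(2),"z",x[2].round(1))
E
python3 lvl.py
```

```text
70.05 [ 545.7 -159.7  206.6] [-0.2  0.  -3.2] 0.09801280972257291
ear [519.9 -27.6 206.6] 54
rim [556.6 -40.4 236.6  99.  -20.8] 535
tilt deg x,y [0.13 0.12] z 182.2
```

Call:
{"name": "arm_command", "arguments": {
  "deltas": [
    {"dx": 0, "dy": 0, "dz": -0.0007, "yaw": 0},
    {"dx": 0, "dy": 0, "dz": -0.0006, "yaw": 0},
    {"dx": 0, "dy": 0, "dz": 0, "yaw": 0}
  ]
}}

```text
t: 70.4
eef_pos: [545.9, -160.0, 205.8]
tcp_rot: [3.141, -0.001, 0.192]
ft_force: [-1.2, -1.4, 2.6]
opening: 0.104
grip_force: 30.0
```

Call:
{"name": "arm_command", "arguments": {
  "deltas": [
    {"dx": 0, "dy": 0, "dz": 0, "yaw": 0},
    {"dx": 0, "dy": 0, "dz": 0, "yaw": 0},
    {"dx": 0, "dy": 0, "dz": 0, "yaw": 0},
    {"dx": 0, "dy": 0, "dz": 0, "yaw": 0},
    {"dx": 0, "dy": 0, "dz": 0.01, "yaw": 0},
    {"dx": 0, "dy": 0, "dz": 0.02, "yaw": 0},
    {"dx": 0, "dy": 0, "dz": 0.03, "yaw": 0},
    {"dx": 0, "dy": 0, "dz": 0.04, "yaw": 0},
    {"dx": 0, "dy": -0.03, "dz": 0.04, "yaw": 0},
    {"dx": 0, "dy": -0.04, "dz": 0, "yaw": 0},
    {"dx": 0, "dy": -0.04, "dz": 0, "yaw": 0},
    {"dx": 0, "dy": -0.04, "dz": 0, "yaw": 0},
    {"dx": 0, "dy": 0, "dz": 0, "yaw": 0}
  ],
  "gripper": 0.04
}}

```text
t: 71.7
eef_pos: [545.2, -313.7, 345.4]
tcp_rot: [3.141, 0.0, 0.189]
ft_force: [0.1, 0.8, -1.0]
opening: 0.422
grip_force: 0.0
```

```bash
python3 lvl.py
python3 - <<'E'
from h import *
c=read_camera("scene"); save(c,"fin"); cv2.imwrite("pics/finc.png",cv2.resize(cv2.cvtColor(c["color"],cv2.COLOR_RGB2BGR)[140:380,150:470],(800,600)))
E
```

```text
71.7 [ 545.2 -313.7  345.4] [ 0.1  0.8 -1. ] 0.42246745227575744
ear [ 544.9 -157.4  205.2] 45
ear [520.1 -27.8 206.1] 57
rim [537.1 -91.3 210.8 146.6  11.1] 954
tilt deg x,y [0.23 0.33] z 181.0
```

View pics/finc.png

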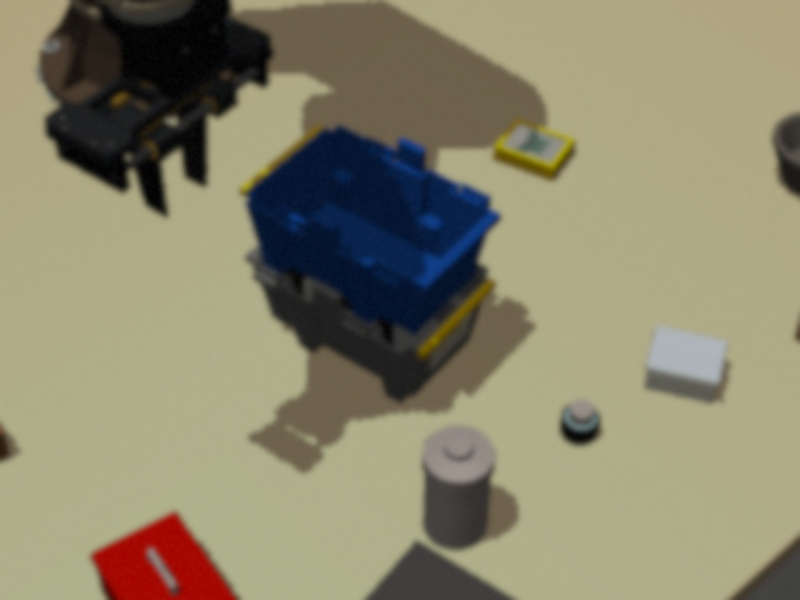

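The blue tote sits level on the grey one, turned end for end, with its ears 90 mm higher and directly over the grey ears. I'm handing in.

```bash
python3 -c "
from cell import job_done; print(job_done())"
```

```text
the job is handed in; nothing more can be done
None
```

The job is handed in at about 72 s. The moth and butterfly mounts (no beetle mount was in view) stood upright in the grey tote when last seen, before stacking. The blue tote sits level on top, turned end for end. The grey tote ended about 9 mm from where it started, nudged while I tipped the mounts up.

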